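# Fit the chestnut-pan handles and draw the pans

## Robot

A 6-joint arm with a two-finger parallel gripper is mounted at the origin on the work surface. World frame = base frame: x ahead of the robot, y to its left, z up, the work surface at z = 0. Lengths are in m, angles in rad, forces in N, time in s.
With the tool pointing down it reaches from about 0.425 to 0.95 m from the base axis. Payload 3.5 kg.
Tool frame: the origin (TCP) lies on the centre line of the jaws, within the pads' length; the fingertips stand 25 mm ahead of it and the grasp point (between the pads) lies 6 mm ahead of it (ctrl.finger_overhang is the distance from the TCP to the fingertips, in m); z points along the fingers, y is the line along which they close (so a half turn about z gives the same grasp; the last joint's range is limited). The gripper opens to 85 mm and grips with 20 to 120 N. Pads are 22 mm wide; open, the fingers measure 114 mm over their backs; the gripper's body (76 mm by 85 mm) begins 54 mm behind the grasp point. The pads swing forward as they close: fully open they stand 13 mm farther back than shut.
Start: joints at [-1.467, 0.286, 1.577, -0, 1.279, -0.15], TCP at [0.17, -0.653, 0.216] pointing down, gripper open.
Joint ranges: [-2.77, 2.77], [-0.9, 2.22], [0.21, 2.48], [-1.53, 4.67], [0.24, 2.81], [-2.84, 2.84]. Speed limits (rad/s): [2.79, 2.79, 3.14, 3.14, 3.14, 3.14].

## Interface

Orientations are given as a unit quaternion [x, y, z, w].
In Python, from plant import get_state, imaging, job, ctrl gives the robot as it stands.
- The arm moves only by the tool jog_arm, never from a script. Its argument "increments" is a list of rows, each an object of numbers: "dx", "dy", "dz": the shift along the world's x, y, z each as a share of 12 cm, from -1 to 1; "ax", "ay", "az": the turn, a rotation vector about the world's x, y, z each as a share of pi/2 rad, from -1 to 1; "gripper": the gripper command: -1 is shut, 1 is fully open, values between are in proportion. A call has 1 to 10 rows; each row is the pose to reach, as a shift and turn from the pose commanded when the call began; what a row does not reach only later rows make up. A row lasts 1/10 s, in which the tool goes at most 50 mm and 8.59 degrees, less where a joint would pass 70% of its speed; a pose out of reach is approached as far as the arm can. A call with a number of a shift or a turn outside -1 to 1 is refused whole. A call with a gripper value outside its range is refused whole. The fingers move at their own pace and stop on an object; "force" is the grip in N (left out, the last holds). Time passes only in rows, so rows that repeat a pose let the fingers close. It gives the time, the measured TCP pose, the force, the opening and the grip force at its end, in the units of the state.
- get_state(): the state, without advancing time (a new reading comes with each control period).
- imaging.read_camera(name): name is "scene" or "top"; returns a dict with "frame" (384x512x3 uint8, blue, green, red), "depth" (384x512 float32, m along the optical axis (not along the pixel's ray), 0 where there is no reading), "camera_matrix" (3x3 intrinsics, pixels), "extrinsics" (4x4, takes a point from camera to world coordinates). Camera axes: x right, y up, looking along -z (the intrinsics and any distortion apply to the point x, -y, -z); pixel columns grow to the right and rows downward; lengths in m; the calibration is good to about 2 mm. A picture is of the moment at which its call begins.
- job.sign_off(): hands the job in; it is judged then, once.
The state is a dict: "time": time; "qpos": joint angles; "dq": joint speeds; "joint_efforts": joint torques, N m; "eef_pos": TCP position; "tcp_rot": TCP orientation; "contact_force": force on the tool from outside, world axes, zero at the start; "wrist_torque": the same for the moment, N m; "opening": opening from 0.0 (shut) to 1.0 (fully open); "finger_force": force on a finger pad.
Only numpy, scipy, OpenCV 4.12 (cv2) and the standard library are available. Lean on these libraries where they do the work, as an engineer would, in place of code of your own. Each camera call takes 0.05 s, during which the arm holds its last target. There are 200 camera calls.

## Task

The chestnuts are roasted. Slide every loose handle on the counter onto the stub of the pan whose stub has the same section, until the stub's spring button pops up through the handle's hole, then draw that pan all the way out from under the hood to its stop, and leave the handle locked on. Do not shove aside or knock over the scoop, jar, tin, bowl and cup.

Things in the scene. Friction and masses are not known exactly. Their poses are not given: they have to be found in the camera images.
- range: fixed black steel roasting range at the far side of the counter, 250 deep x 400 wide x 130 tall (more with the heap of chestnuts on top), its hood reaching over three roasting pans side by side, 120 mm apart. Origin on the counter at the middle of its front plane; its x axis points into the range, away from the robot, z up
- pan_flat (a joint): travel (m) of the pan with the flat stub along its runners in the range: 0 = pushed home, 0.09 = drawn fully out to its stop, towards the robot along the range's -x. Sliding friction about 4 N; it stays where it is left
- stub_flat (a point): free end, on the axis, of that pan's bare metal stub (40 wide x 12 tall, 75 long, level, axis 50 above the counter); x runs along the stub into the pan (as the range's x), z up. At +75 along x the pan's 106 wide front plate stops a handle. A sprung brass button 12 across, dome top, stands 8 proud of the stub's top face at +39 along x
- button_flat (a joint): how far (m) that stub's button is pressed into the stub: 0 = up, 0.008 = flush with the stub; the spring takes about 1 to 4 N
- pip_flat (a point): top of the dome of the button on the flat stub (moves with the button and pan)
- handle_flat: loose handle, 180 g, 175 long: wooden grip 50 wide x 34 tall, from x -60 to +35, then aluminium tube 50 wide x 22 tall, bore 43 x 15, hollow 80 deep, with a bell mouth (flared 6 each side over 14) at x +115. Fits the flat stub. Lies hole upward. Origin at the grip's underside; x runs to the mouth, z up; the axis is 17 above the origin. May be absent
- hole_flat (a point): centre of the 18 x 18 button hole in the top of the flat handle's tube, at the outer surface, 36 behind the mouth; with the mouth against the pan's front plate it stands over the button, whose dome then rises about 3 out of it
- pan_oblong (a joint): travel (m) of the pan with the oblong stub along its runners in the range: 0 = pushed home, 0.09 = drawn fully out to its stop, towards the robot along the range's -x. Sliding friction about 4 N; it stays where it is left
- stub_oblong (a point): free end, on the axis, of that pan's bare metal stub (32 wide x 19 tall, 75 long, level, axis 50 above the counter); x runs along the stub into the pan (as the range's x), z up. At +75 along x the pan's 106 wide front plate stops a handle. A sprung brass button 12 across, dome top, stands 8 proud of the stub's top face at +39 along x
- button_oblong (a joint): how far (m) that stub's button is pressed into the stub: 0 = up, 0.008 = flush with the stub; the spring takes about 1 to 4 N
- pip_oblong (a point): top of the dome of the button on the oblong stub (moves with the button and pan)
- handle_oblong: loose handle, 180 g, 185 long: wooden grip 42 wide x 41 tall, from x -60 to +35, then aluminium tube 42 wide x 29 tall, bore 35 x 22, hollow 80 deep, with a bell mouth (flared 6 each side over 14) at x +125. Fits the oblong stub. Lies hole upward. Origin at the grip's underside; x runs to the mouth, z up; the axis is 20.5 above the origin. May be absent
- hole_oblong (a point): centre of the 18 x 18 button hole in the top of the oblong handle's tube, at the outer surface, 36 behind the mouth; with the mouth against the pan's front plate it stands over the button, whose dome then rises about 3 out of it
- pan_square (a joint): travel (m) of the pan with the square stub along its runners in the range: 0 = pushed home, 0.09 = drawn fully out to its stop, towards the robot along the range's -x. Sliding friction about 4 N; it stays where it is left
- stub_square (a point): free end, on the axis, of that pan's bare metal stub (25 wide x 25 tall, 75 long, level, axis 50 above the counter); x runs along the stub into the pan (as the range's x), z up. At +75 along x the pan's 106 wide front plate stops a handle. A sprung brass button 12 across, dome top, stands 8 proud of the stub's top face at +39 along x
- button_square (a joint): how far (m) that stub's button is pressed into the stub: 0 = up, 0.008 = flush with the stub; the spring takes about 1 to 4 N
- pip_square (a point): top of the dome of the button on the square stub (moves with the button and pan)
- handle_square: loose handle, 180 g, 195 long: wooden grip 35 wide x 47 tall, from x -60 to +35, then aluminium tube 35 wide x 35 tall, bore 28 x 28, hollow 80 deep, with a bell mouth (flared 6 each side over 14) at x +135. Fits the square stub. Lies hole upward. Origin at the grip's underside; x runs to the mouth, z up; the axis is 23.5 above the origin. May be absent
- hole_square (a point): centre of the 18 x 18 button hole in the top of the square handle's tube, at the outer surface, 36 behind the mouth; with the mouth against the pan's front plate it stands over the button, whose dome then rises about 3 out of it
- scoop: bystander: scoop with wooden handle, 180 long x 70 wide x 25 tall, among the handles; origin under its middle, x to the blade
- salt_jar: bystander: jar 64 across, 100 tall; origin under its centre
- tin: bystander: tin 72 across, 90 tall; origin under its centre
- bowl: bystander: steel bowl 110 across, 45 tall; origin under its centre
- cup: bystander: terracotta cup 76 across, 80 tall; origin under its centre

How it is judged:
By the outcome, as a careful person would: the job done as asked, in the order asked, and still so for the second after the job is handed in, with the robot touching nothing.
Of handle_flat, handle_oblong, handle_square only 2 to 3 are there at a start; the rules pass over those that are not, and their reading is None.
At some moment in a run one of handle_flat, handle_oblong, handle_square may be knocked a few centimetres aside while the robot is not near it.
Once in a run the grip may slacken for a moment while it holds something.
It also fails if it takes over 210 s, if anything falls off the work surface, if the arm or the gripper's body presses on something with over 40 N, if the wrist force passes 120 N, or if a joint passes its speed limit or range.

## Working session

There is one attempt and no reset: what is moved stays moved. The work goes in short steps, Python scripts to look and compute and a tool call to move; the robot and the scene stay as the last step left them, time stands still between calls to the robot, and variables do not carry over. Pictures are saved under pics/ and viewed, at most 14 in all, crops included, and the job is handed in when it is done.

Besides the shell and the picture viewer there is one more tool, called as name([rows], argument=value, ...), one row to a line, values as JSON. jog_arm: Moves the arm, as the interface text tells. Shift numbers are shares of 12 cm and turn numbers shares of pi/2 rad, none past 1 either way. Its arguments: {"type":"object","properties":{"increments":{"type":"array"},"force":{"type":"number"}},"required":["increments"]}

```bash
mkdir -p pics; ls; cat > h.py <<'E'
import numpy as np, cv2
from plant import get_state, imaging, job, ctrl
def shot(n):
    d=imaging.read_camera(n); np.savez(''+n+'.npz',**d); return d
def world(d,u,v,z=None):
    """pixel -> world by depth, or by plane z"""
    K=d['camera_matrix'];T=d['extrinsics']
    r=np.array([(u-K[0,2])/K[0,0],-(v-K[1,2])/K[1,1],-1.])
    if z is None: return T[:3,:3]@(r*d['depth'][int(v),int(u)])+T[:3,3]
    w=T[:3,:3]@r; return T[:3,3]+w*(z-T[2,3])/w[2]
def cloud(d):
    K=d['camera_matrix'];T=d['extrinsics'];h,w=d['depth'].shape
    u,v=np.meshgrid(np.arange(w),np.arange(h));D=d['depth']
    P=np.stack([(u-K[0,2])/K[0,0]*D,-(v-K[1,2])/K[1,1]*D,-D],-1)
    P=P@T[:3,:3].T+T[:3,3]; P[D==0]=np.nan; return P
E
python3 - <<'E'
from h import *
a=shot('top');b=shot('scene')
cv2.imwrite('pics/top0.png',cv2.resize(a['frame'],(800,600),interpolation=cv2.INTER_CUBIC))
cv2.imwrite('pics/scene0.png',cv2.resize(b['frame'],(800,600),interpolation=cv2.INTER_CUBIC))
for d in(a,b): print(d['camera_matrix'],d['extrinsics'],[k for k in d])
print(get_state())
E
```

```text
pics
[[428.71529912   0.         267.76526295]
 [  0.         428.71529912 195.44023029]
 [  0.           0.           1.        ]] [[ 1.24563108e-05  9.97043751e-01 -7.68359190e-02  4.06329505e-01]
 [-9.99998243e-01  1.56437705e-04  1.86786270e-03 -7.63664181e-03]
 [ 1.87436087e-03  7.68357608e-02  9.97042001e-01  1.32801739e+00]
 [ 0.00000000e+00  0.00000000e+00  0.00000000e+00  1.00000000e+00]] ['frame', 'depth', 'camera_matrix', 'extrinsics']
[[495.99332614   0.         254.20391089]
 [  0.         495.99332614 188.86891139]
 [  0.           0.           1.        ]] [[ 0.81559537 -0.31346287  0.48635915  1.26296253]
 [ 0.57851532  0.42556843 -0.69585309 -1.11036709]
 [ 0.01114501  0.84890078  0.52843472  0.89206712]
 [ 0.          0.          0.          1.        ]] ['frame', 'depth', 'camera_matrix', 'extrinsics']
{'time': 0.1, 'qpos': array([-1.46699842e+00,  2.87121591e-01,  1.57805269e+00,  2.40332431e-06,
        1.27859137e+00, -1.50023336e-01]), 'dq': array([-0.00210695, -0.00302826, -0.0030324 ,  0.0001106 , -0.00011283,
        0.00164272]), 'joint_efforts': array([ 8.22533348e-04, -4.07298911e+01, -2.93698990e+01, -1.40257494e-04,
        3.40677259e-03, -9.57100895e-06]), 'eef_pos': array([ 0.16944329, -0.65273282,  0.21514389]), 'tcp_rot': array([ 9.91957108e-01,  1.26569801e-01,  2.62597467e-05, -1.08618227e-03]), 'contact_force': array([ 0.61487055, -0.36721283,  0.37844072]), 'wrist_torque': array([-0.00532729,  0.03437369, -0.05660696]), 'finger_force': 0.0, 'opening': 0.9965575287305912}
```

View pics/top0.png

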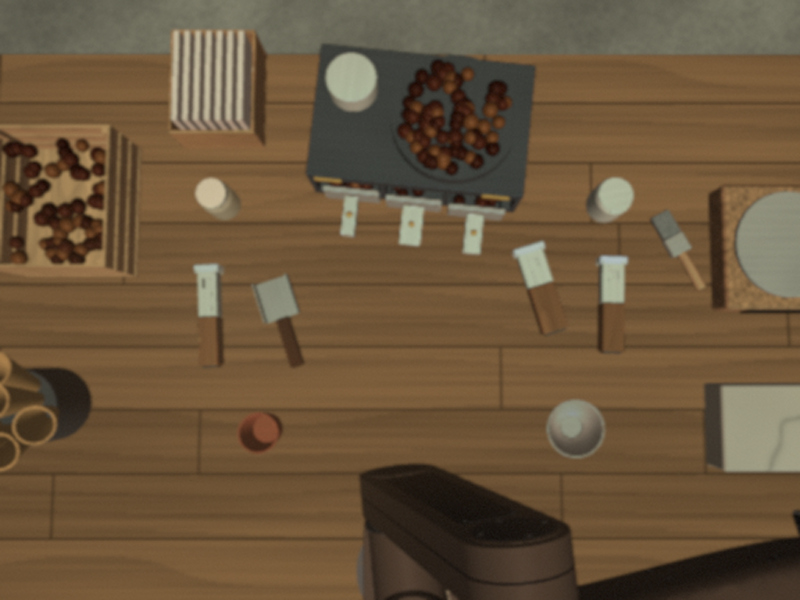

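View pics/scene0.png

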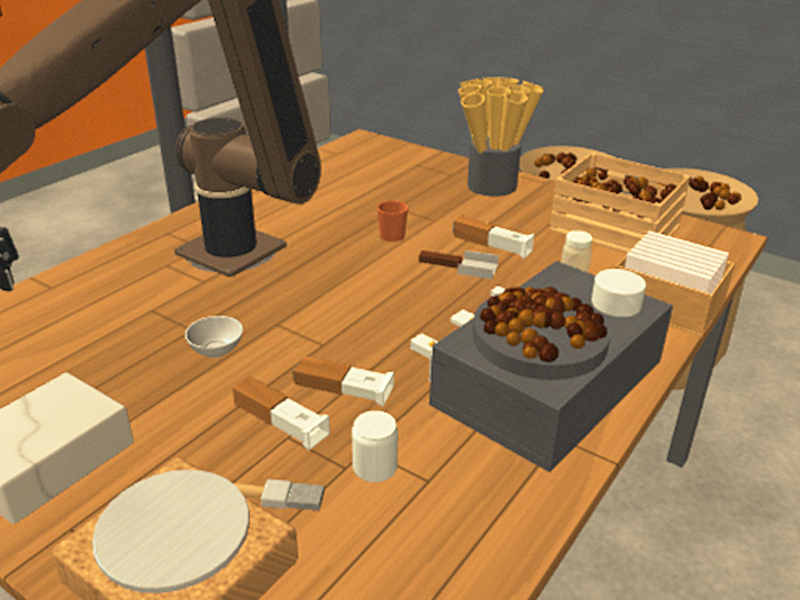

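The top view shows all three handles: at (208,315), (540,290) and (612,305). The range has stubs at about (348,215), (411,225) and (473,235), and the range is turned slightly clockwise. Next I enlarge both areas.

```bash
python3 - <<'E'
from h import *
a=dict(np.load('top.npz'));f=a['frame']
c1=cv2.resize(f[110:170,195:335],None,fx=5.6,fy=5.6,interpolation=cv2.INTER_CUBIC)[:, :780]
L=cv2.resize(f[160:240,115:205],None,fx=4.3,fy=4.3,interpolation=cv2.INTER_CUBIC)
R=cv2.resize(f[150:230,320:410],None,fx=4.3,fy=4.3,interpolation=cv2.INTER_CUBIC)
cv2.imwrite('pics/c1.png',c1);cv2.imwrite('pics/c2.png',np.hstack([L,R]))
P=cloud(a)
# handles: points 10..70mm high, components
H=P[...,2]
m=((H>0.012)&(H<0.075)&(P[...,0]<0.9)&(P[...,0]>0.3)&(abs(P[...,1])<0.5)).astype(np.uint8)
n,l,s,c=cv2.connectedComponentsWithStats(m)
for i in range(1,n):
    if s[i,4]<60: continue
    q=P[l==i]; r=cv2.minAreaRect((q[:,:2]*1000).astype(np.float32))
    print(i,s[i],np.round(r[0]),np.round(r[1]),round(r[2],1),'z',np.round(np.percentile(q[:,2],[5,50,95])*1000))
E
```

```text
2 [112  65  58  30 449] [833. 366.] [ 67. 175.] 24.5 z [17. 44. 70.]
15 [199 116 133  36 974] [683.   3.] [397. 110.] 84.6 z [21. 56. 71.]
16 [129 119  25  21 177] [701. 368.] [34. 63.] 44.7 z [17. 51. 74.]
17 [375 120  22  22 165] [ 696. -363.] [69. 28.] 43.4 z [15. 45. 73.]
18 [247 128  35  30 437] [661.   5.] [105.  77.] 83.8 z [40. 56. 68.]
19 [286 134  36  29 377] [ 645. -112.] [106.  78.] 83.0 z [39. 60. 68.]
21 [417 135  10  24 122] [ 661. -498.] [66. 32.] 24.9 z [13. 18. 22.]
22 [ 327  154   36   61 1007] [ 541. -249.] [178.  61.] 18.0 z [23. 32. 38.]
23 [382 164  20  62 960] [ 509. -387.] [ 54. 185.] 89.2 z [19. 38. 45.]
24 [124 169  19  66 968] [487. 397.] [197.  47.] 2.6 z [18. 44. 50.]
28 [177 203  17  32 287] [437. 243.] [100.  27.] 19.2 z [17. 22. 27.]
30 [353 256  31   9 175] [ 313. -308.] [91. 25.] 89.3 z [14. 33. 48.]
```

View pics/c1.png

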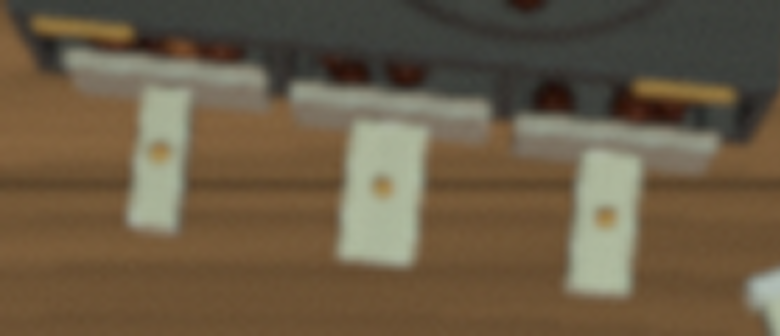

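View pics/c2.png

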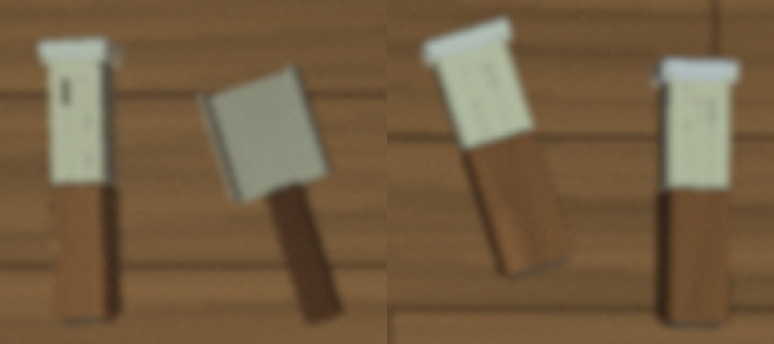

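Enlarged, the stubs from left to right are square (25 wide), flat (40) and oblong (32). The handles match by length and height: square at y≈+0.39, flat at y≈-0.25 and oblong at y≈-0.39. Next I compute poses from corner pixels and depth.

```bash
cat >> h.py <<'E'
LEN=dict(flat=(115,28,34,50,17),oblong=(125,35,41,42,20.5),square=(135,41,47,35,23.5))
def handle(d,name,near=None):
    """pose of lying handle from top faces: origin xy (m), yaw; expects component near given xy"""
    mx,zt,zg,w,ax=LEN[name]; P=cloud(d)
    m=((P[...,2]>(zt-6)/1000)&(P[...,2]<(zg+12)/1000)&(np.hypot(P[...,0]-near[0],P[...,1]-near[1])<0.13)).astype(np.uint8)
    n,l,s,c=cv2.connectedComponentsWithStats(m); i=1+np.argmax(s[1:,4]); q=P[l==i][:,:2]
    (cx,cy),(a,b),_=r=cv2.minAreaRect((q*1000).astype(np.float32))
    box=cv2.boxPoints(r); e=[box[1]-box[0],box[2]-box[1]]; e=max(e,key=np.linalg.norm)
    if e[0]<0:e=-e
    yaw=np.arctan2(e[1],e[0]); u=np.array([np.cos(yaw),np.sin(yaw)])
    # axis refine: grip part only, mean lateral offset
    t=(q*1000-[cx,cy])@u; v=np.array([-u[1],u[0]]); lat=(q*1000-[cx,cy])@v
    L=mx+60; g=(t>-L/2+8)&(t<20)
    k=np.polyfit(t[g],lat[g],1)
    o=np.array([cx,cy])-u*(L/2-60)
    print(name,'origin',o.round(1),'yaw deg',np.degrees(yaw).round(2),'dims',round(max(a,b)),round(min(a,b)),'exp',L,w+12,'grip lat fit',k.round(3),'grip lat pct',np.percentile(lat[g],[2,98]).round(1))
    return o/1000,yaw
E
python3 - <<'E'
from h import *
a=dict(np.load('top.npz'))
print(ctrl.finger_overhang,[x for x in dir(ctrl) if x[0]!='_'])
px=dict(square=[(128,228),(180,232),(140,86),(190,89),(159,152)],flat=[(337,262),(412,266),(352,120),(428,124),(382,187)],oblong=[(567,292),(630,295),(583,150),(640,152),(605,217)])
top=dict(square=.0625,flat=.056,oblong=.0595)
for k,p in px.items():
    w=np.array([world(a,195+(u+.5)/5.6-.5,110+(v+.5)/5.6-.5,top[k]+(.007 if i==4 else 0))[:2] for i,(u,v) in enumerate(p)])*1000
    fr=(w[0]+w[1])/2; bk=(w[2]+w[3])/2; d=bk-fr
    cv=195+p[4][0]/5.6,110+p[4][1]/5.6
    print(k,'end',fr.round(1),'back',bk.round(1),'len',np.linalg.norm(d).round(1),'w',np.linalg.norm(w[0]-w[1]).round(1),np.linalg.norm(w[2]-w[3]).round(1),'yaw',np.degrees(np.arctan2(d[1],d[0])).round(2),'button',w[4].round(1),'z depth mid',world(a,195+p[4][0]/5.6,113+p[4][1]/5.6+2).round(4))
handle(a,'flat',(.541,-.249));handle(a,'oblong',(.509,-.387));handle(a,'square',(.487,.397))
E
```

```text
0.025 ['Unreachable', 'finger_overhang']
square end [637.9 126.3] back [715. 121.] len 77.3 w 27.8 26.8 yaw -3.9 button [678.5 123.2] z depth mid [0.6635 0.1226 0.0629]
flat end [620.7   8.9] back [6.978e+02 6.000e-01] len 77.5 w 40.2 40.9 yaw -6.1 button [661.    4.8] z depth mid [0.6459 0.0036 0.0563]
oblong end [ 604.3 -110.6] back [ 681.3 -118.1] len 77.4 w 33.6 30.6 yaw -5.51 button [ 644.2 -113.8] z depth mid [ 0.6297 -0.1157  0.0566]
flat origin [ 514.7 -258. ] yaw deg 17.98 dims 178 61 exp 175 62 grip lat fit [-0.014  1.986] grip lat pct [-22.5  26.3]
oblong origin [ 476.7 -386.2] yaw deg -0.77 dims 185 53 exp 185 54 grip lat fit [-0.028  3.605] grip lat pct [-16.1  23.9]
square origin [450.1 397.5] yaw deg 1.89 dims 197 46 exp 195 47 grip lat fit [ 0.029 -3.424] grip lat pct [-20.8  13.6]
```

```bash
python3 - <<'E'
from h import *
a=dict(np.load('top.npz'));P=cloud(a)
m=(P[...,2]>.11)&(P[...,2]<.14)&(abs(P[...,1])<.3)&(P[...,0]>.6)
n,l,s,c=cv2.connectedComponentsWithStats(m.astype(np.uint8));i=1+np.argmax(s[1:,4])
q=P[l==i];print(np.percentile(q[:,2],[5,50,95]));print(cv2.minAreaRect((q[:,:2]*1000).astype(np.float32)))
# front edge line fit
y=q[:,1];B=np.arange(y.min()+.01,y.max()-.01,.006);pts=[(b+.003,q[(y>=b)&(y<b+.006),0].min()) for b in B]
pts=np.array(pts);k=np.polyfit(*pts.T,1);r=pts[:,1]-np.polyval(k,pts[:,0]);g=abs(r)<.004;k=np.polyfit(*pts[g].T,1);print('front',k,np.degrees(np.arctan(k[0])),g.mean())
# left/right edges
for f in(min,max):
    x=q[:,0];pts=np.array([(b+.003,f(q[(x>=b)&(x<b+.006),1])) for b in np.arange(.72,.9,.006)])
    k=np.polyfit(*pts.T,1);r=pts[:,1]-np.polyval(k,pts[:,0]);g=abs(r)<.004;k=np.polyfit(*pts[g].T,1);print('side',np.degrees(np.arctan(k[0])),g.mean(),k)
# stub principal axes: points at stub top height in front of plates
for nm,o,z in(('square',(.675,.124),.0625),('flat',(.66,.005),.056),('oblong',(.643,-.114),.0595)):
    m=(abs(P[...,2]-z)<.006)&(abs(P[...,1]-o[1])<.03)&(abs(P[...,0]-o[0]+.002)<.03)
    p=P[m][:,:2]; x=p[:,0];bs=np.arange(o[0]-.03,o[0]+.028,.0035)
    mid=np.array([((b+.0017),(p[(x>=b)&(x<b+.0035),1].min()+p[(x>=b)&(x<b+.0035),1].max())/2) for b in bs if ((x>=b)&(x<b+.0035)).sum()>4])
    k=np.polyfit(*mid.T,1);print(nm,len(p),'yaw',np.degrees(np.arctan(k[0])).round(2),'y at button',np.polyval(k,o[0]).round(4))
E
```

```text
[0.12510283 0.1301216  0.13429174]
((839.9345092773438, -13.159744262695312), (400.7222595214844, 256.05914306640625), 84.04362487792969)
front [0.0901101 0.7170563] 5.149021922057765 0.6617647058823529
side -5.735825962923475 1.0 [-0.10044482 -0.12843587]
side -4.092107582120646 0.25806451612903225 [-0.07154244  0.24649965]
square 158 yaw -5.95 y at button 0.1242
flat 256 yaw -6.42 y at button 0.0052
oblong 202 yaw -6.33 y at button -0.1131
```

jog_arm([
  {"dx": 0.9, "dy": 0.75, "az": -0.18, "gripper": 1},
  {"dx": 0.9, "dy": 0.75, "az": -0.18, "gripper": 1},
  {"dx": 0.9, "dy": 0.75, "az": -0.18, "gripper": 1},
], force=80)

```text
$.increments[0]: bad value
```

jog_arm([
  {"dx": 0.9, "dy": 0.75, "gripper": 1},
  {"dx": 0.9, "dy": 0.75, "gripper": 1},
  {"dx": 0.9, "dy": 0.75, "gripper": 1},
])

```text
$.increments[0]: bad value
```

jog_arm([
  {"dx": 0.85, "dy": 0.76, "dz": -0.5, "gripper": 1},
  {"dx": 0.85, "dy": 0.76, "dz": -0.5, "gripper": 1},
  {"dx": 0.85, "dy": 0.76, "dz": -0.5, "gripper": 1},
  {"dx": 0.85, "dy": 0.76, "dz": -0.5, "gripper": 1},
  {"dx": 0.85, "dy": 0.76, "dz": -0.5, "gripper": 1},
])

```text
$.increments[0]: bad value
```

jog_arm([
  {"dx": 0.9, "dy": 0.75, "dz": 0, "ax": 0, "ay": 0, "az": -0.18, "gripper": 1},
  {"dx": 0.9, "dy": 0.75, "dz": 0, "ax": 0, "ay": 0, "az": -0.18, "gripper": 1},
  {"dx": 0.9, "dy": 0.75, "dz": 0, "ax": 0, "ay": 0, "az": -0.18, "gripper": 1},
], force=80)

```text
time: 0.4
eef_pos: [0.2787, -0.5615, 0.2156]
tcp_rot: [1.0, -0.016, -0.0, -0.001]
contact_force: [0.9, 0.4, -1.0]
opening: 0.998
finger_force: 0.0
```

jog_arm([
  {"dx": 0.87, "dy": 0.75, "dz": 0, "ax": 0, "ay": 0, "az": 0, "gripper": 1},
  {"dx": 0.87, "dy": 0.75, "dz": 0, "ax": 0, "ay": 0, "az": 0, "gripper": 1},
  {"dx": 0.87, "dy": 0.75, "dz": 0, "ax": 0, "ay": 0, "az": 0, "gripper": 1},
])

```text
time: 0.7
eef_pos: [0.3836, -0.4709, 0.2158]
tcp_rot: [1.0, -0.014, -0.0, -0.001]
contact_force: [-0.6, -0.8, -1.2]
opening: 1.001
finger_force: 0.0
```

jog_arm([
  {"dx": 0.87, "dy": 0.75, "dz": -0.6, "ax": 0, "ay": 0, "az": 0, "gripper": 1},
  {"dx": 0.87, "dy": 0.75, "dz": -0.6, "ax": 0, "ay": 0, "az": 0, "gripper": 1},
  {"dx": 0.87, "dy": 0.75, "dz": -0.6, "ax": 0, "ay": 0, "az": 0, "gripper": 1},
  {"dx": 0.87, "dy": 0.75, "dz": -0.6, "ax": 0, "ay": 0, "az": 0, "gripper": 1},
])

```text
time: 1.1
eef_pos: [0.4873, -0.3778, 0.1397]
tcp_rot: [1.0, -0.012, -0.002, -0.003]
contact_force: [-1.4, -0.1, -1.4]
opening: 1.001
finger_force: 0.0
```

```bash
python3 - <<'E'
from h import *
a=shot('top');b=shot('scene')
A=cv2.resize(a['frame'][100:260,100:420],(800,400));B=b['frame'][140:340,120:420]
cv2.imwrite('pics/l1.png',cv2.resize(B,(800,533)))
handle(a,'flat',(.541,-.249));handle(a,'square',(.487,.397))
print(get_state()['eef_pos'])
E
```

```text
flat origin [ 513.3 -255.4] yaw deg 16.65 dims 178 60 exp 175 62 grip lat fit [ 0.009 -0.347] grip lat pct [-25.4  23.4]
square origin [449.9 398.5] yaw deg 1.76 dims 196 47 exp 195 47 grip lat fit [ 0.03  -4.304] grip lat pct [-22.2  12.5]
[ 0.48638298 -0.38167119  0.14272421]
```

View pics/l1.png

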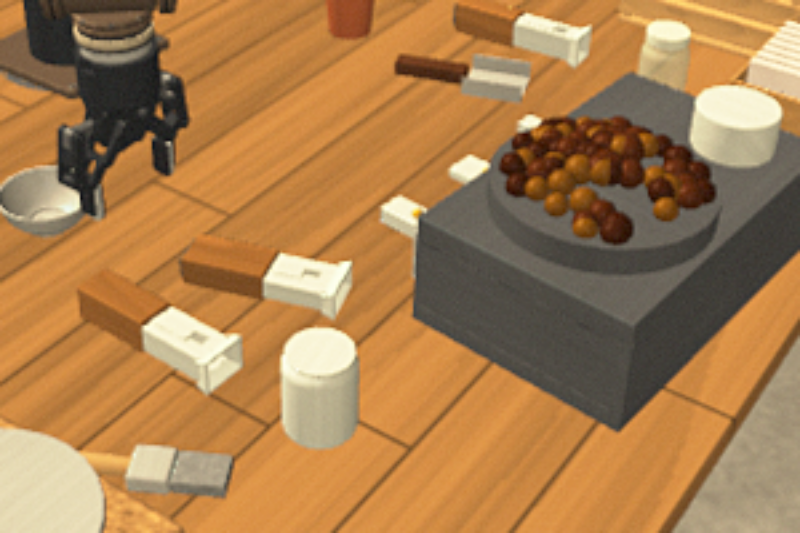

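The scene view shows the open gripper up near (120,150), above the oblong handle at (160,330). The handle hasn't moved, so I descend and grip.

jog_arm([
  {"dx": 0, "dy": 0, "dz": -0.3, "ax": 0, "ay": 0, "az": 0, "gripper": 1},
  {"dx": 0, "dy": 0, "dz": -0.6, "ax": 0, "ay": 0, "az": 0, "gripper": 1},
  {"dx": 0, "dy": 0, "dz": -0.85, "ax": 0, "ay": 0, "az": 0, "gripper": 1},
  {"dx": 0, "dy": 0, "dz": -0.94, "ax": 0, "ay": 0, "az": 0, "gripper": 1},
  {"dx": 0, "dy": 0, "dz": -0.94, "ax": 0, "ay": 0, "az": 0, "gripper": 1},
])

```text
time: 1.7
eef_pos: [0.4849, -0.3838, 0.0306]
tcp_rot: [1.0, -0.015, -0.001, -0.001]
contact_force: [0.4, -1.0, -0.4]
opening: 0.998
finger_force: 0.0
```

jog_arm([
  {"dx": 0, "dy": 0, "dz": 0, "ax": 0, "ay": 0, "az": 0, "gripper": -1},
  {"dx": 0, "dy": 0, "dz": 0, "ax": 0, "ay": 0, "az": 0, "gripper": -1},
  {"dx": 0, "dy": 0, "dz": 0, "ax": 0, "ay": 0, "az": 0, "gripper": -1},
  {"dx": 0, "dy": 0, "dz": 0, "ax": 0, "ay": 0, "az": 0, "gripper": -1},
  {"dx": 0, "dy": 0, "dz": 0, "ax": 0, "ay": 0, "az": 0, "gripper": -1},
  {"dx": 0, "dy": 0, "dz": 0, "ax": 0, "ay": 0, "az": 0, "gripper": -1},
  {"dx": 0, "dy": 0, "dz": 0, "ax": 0, "ay": 0, "az": 0, "gripper": -1},
])

```text
time: 2.4
eef_pos: [0.4863, -0.3833, 0.0317]
tcp_rot: [1.0, -0.014, -0.0, -0.0]
contact_force: [0.7, 0.2, -0.5]
opening: -0.001
finger_force: 0.0
```

```bash
python3 - <<'E'
from h import *
b=shot('scene');a=shot('top')
B=b['frame'][140:300,120:320]
A=a['frame'][140:260,300:450]
cv2.imwrite('pics/l2.png',np.hstack([cv2.resize(B,(400,320)),cv2.resize(A,(400,320))]))
E
```

```text
(no output)
```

View pics/l2.png

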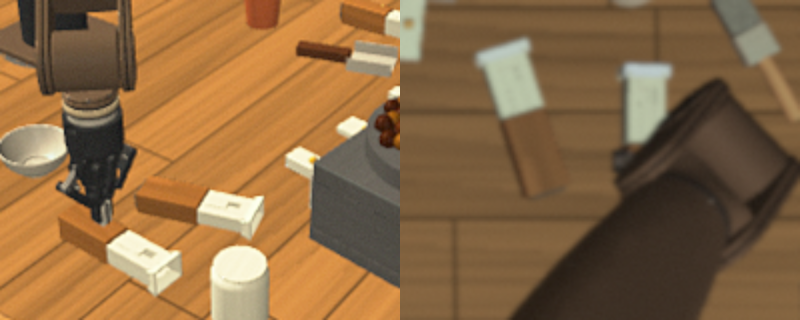

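The gripper is shut beside the grip, on its far side in the scene view at (100,215). I check the numbers.

```bash
cat >> h.py <<'E'
def proj(d,p):
    K=d['camera_matrix'];T=d['extrinsics'];c=T[:3,:3].T@(np.array(p)-T[:3,3])
    return K[0,0]*c[0]/-c[2]+K[0,2],K[1,1]*c[1]/c[2]+K[1,2]
E
python3 - <<'E'
from h import *
b=dict(np.load('scene.npz'));a=dict(np.load('top.npz'))
s=get_state();print(s['eef_pos'],s['qpos'].round(3))
for n,d in(('scene',b),('top',a)):
    for z in(.007,.032,.1): print(n,z,np.round(proj(d,[*s['eef_pos'][:2],z]),1))
    P=cloud(d)
    m=(P[...,2]>.03)&(P[...,2]<.053)&(P[...,0]>.4)&(P[...,0]<.62)&(P[...,1]<-.31)&(P[...,1]>-.45)
    q=P[m];print(m.sum())
    for x in np.arange(.41,.62,.02):
        y=q[abs(q[:,0]-x)<.006,1]
        if len(y)>3: print(round(x,3),np.percentile(y,[3,50,97]).round(3),len(y))
E
```

```text
[ 0.48628926 -0.38328281  0.03154714] [-0.831  0.376  1.831 -0.     0.935  0.768]
scene 0.007 [172.5 261.7]
scene 0.032 [171.8 254.6]
scene 0.1 [169.8 234.4]
756
0.43 [-0.406 -0.39  -0.369] 47
0.45 [-0.407 -0.392 -0.374] 45
0.47 [-0.408 -0.4   -0.386] 36
0.49 [-0.409 -0.392 -0.37 ] 46
0.51 [-0.408 -0.39  -0.369] 70
0.53 [-0.409 -0.39  -0.366] 47
0.55 [-0.411 -0.393 -0.37 ] 50
0.57 [-0.411 -0.398 -0.369] 34
0.59 [-0.414 -0.389 -0.364] 49
0.61 [-0.415 -0.382 -0.365] 20
top 0.007 [388.6 202.5]
top 0.032 [390.9 202. ]
top 0.1 [397.8 200.6]
369
0.51 [-0.378 -0.37  -0.364] 16
0.53 [-0.395 -0.379 -0.365] 40
0.55 [-0.405 -0.388 -0.367] 55
0.57 [-0.406 -0.386 -0.366] 32
0.59 [-0.411 -0.388 -0.362] 65
```

```bash
python3 - <<'E'
from h import *
b=shot('scene')
cv2.imwrite('pics/l3.png',cv2.resize(b['frame'][190:290,130:240],(770,600),interpolation=cv2.INTER_CUBIC))
s=get_state();print(s)
P=cloud(b)
for v in range(225,262,3): print(v,[ (u,P[v,u].round(3).tolist()) for u in(160,166,171,176)])
E
```

```text
{'time': 2.55, 'qpos': array([-8.31149166e-01,  3.75895774e-01,  1.83096184e+00, -1.73142791e-05,
        9.34972419e-01,  7.68506096e-01]), 'dq': array([-0.00169341,  0.00024071, -0.00066516, -0.00054608, -0.00141408,
       -0.00313077]), 'joint_efforts': array([ 7.54406734e-03, -3.89371097e+01, -2.42278594e+01,  1.45590029e-04,
        8.63201294e-04, -2.10828125e-05]), 'eef_pos': array([ 0.48627652, -0.38324748,  0.03151478]), 'tcp_rot': array([ 9.99895964e-01, -1.44238254e-02, -8.63344091e-05, -8.17461609e-05]), 'contact_force': array([ 0.39301184, -0.43933765,  0.23576622]), 'wrist_torque': array([0.00149729, 0.03014514, 0.02874607]), 'finger_force': 0.0, 'opening': -0.0006790616916549115}
225 [(160, [0.495, -0.421, 0.156]), (166, [0.496, -0.402, 0.145]), (171, [0.504, -0.392, 0.143]), (176, [0.502, -0.373, 0.132])]
228 [(160, [0.494, -0.421, 0.147]), (166, [0.497, -0.404, 0.138]), (171, [0.502, -0.392, 0.133]), (176, [0.504, -0.376, 0.124])]
231 [(160, [0.356, -0.299, 0.003]), (166, [0.494, -0.403, 0.126]), (171, [0.504, -0.394, 0.125]), (176, [0.5, -0.373, 0.111])]
234 [(160,
[... 566 characters left out ...]
1, [0.493, -0.389, 0.068]), (176, [0.492, -0.37, 0.056])]
249 [(160, [0.453, -0.393, 0.042]), (166, [0.481, -0.397, 0.057]), (171, [0.495, -0.392, 0.061]), (176, [0.488, -0.368, 0.042])]
252 [(160, [0.464, -0.404, 0.043]), (166, [0.475, -0.392, 0.041]), (171, [0.491, -0.39, 0.048]), (176, [0.495, -0.375, 0.039])]
255 [(160, [0.464, -0.405, 0.034]), (166, [0.481, -0.399, 0.039]), (171, [0.494, -0.394, 0.041]), (176, [0.504, -0.385, 0.04])]
258 [(160, [0.463, -0.405, 0.023]), (166, [0.488, -0.406, 0.036]), (171, [0.504, -0.404, 0.043]), (176, [0.513, -0.394, 0.041])]
261 [(160, [0.465, -0.408, 0.015]), (166, [0.487, -0.407, 0.026]), (171, [0.506, -0.407, 0.035]), (176, [0.515, -0.397, 0.033])]
```

View pics/l3.png

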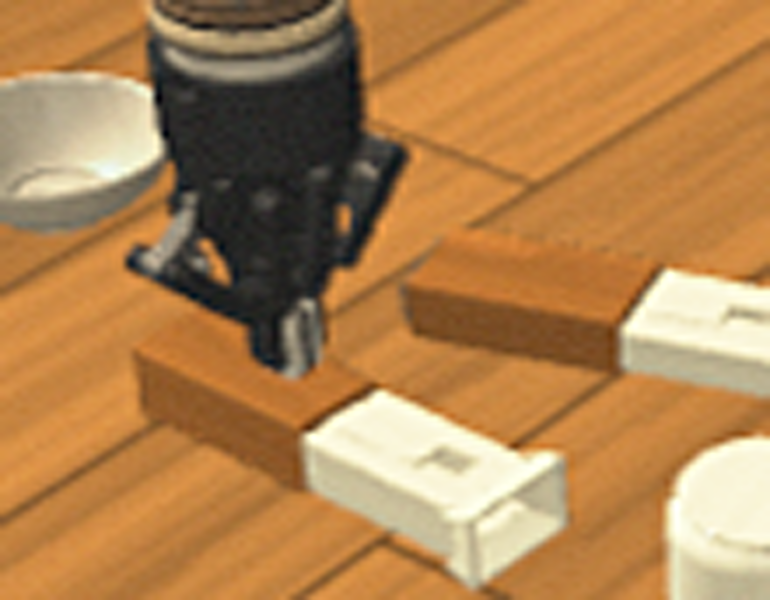

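The shut fingers stand in, or just on, the grip's top face at (290,370), with no force. I raise 36 mm and measure where the tips really are.

jog_arm([
  {"dx": 0, "dy": 0, "dz": 0.3, "ax": 0, "ay": 0, "az": 0, "gripper": -1},
  {"dx": 0, "dy": 0, "dz": 0.3, "ax": 0, "ay": 0, "az": 0, "gripper": -1},
  {"dx": 0, "dy": 0, "dz": 0.3, "ax": 0, "ay": 0, "az": 0, "gripper": -1},
])

```text
time: 2.85
eef_pos: [0.487, -0.3841, 0.0688]
tcp_rot: [1.0, -0.014, 0.001, 0.001]
contact_force: [-0.2, 0.6, -0.1]
opening: 0.006
finger_force: 0.0
```

```bash
python3 - <<'E'
from h import *
b=shot('scene')
f=b['frame'];P=cloud(b);s=get_state();print(s['eef_pos'],s['opening'])
for z in(.0,.02,.04,.06,.08,.1): print(z,np.round(proj(b,[*s['eef_pos'][:2],z]),1))
for v in range(222,262,2): print(v,[ (P[v,u].round(3).tolist(),f[v,u].tolist()) for u in(168,172,175)])
E
```

```text
[ 0.48624518 -0.38329127  0.06749208] -0.0013975890412825974
0.0 [172.7 263.7]
0.02 [172.1 258. ]
0.04 [171.5 252.2]
0.06 [170.9 246.4]
0.08 [170.4 240.4]
0.1 [169.8 234.4]
222 [([0.503, -0.4, 0.157], [29, 29, 30]), ([0.497, -0.381, 0.143], [36, 40, 38]), ([0.498, -0.372, 0.138], [30, 28, 27])]
224 [([0.501, -0.4, 0.149], [31, 37, 37]), ([0.497, -0.382, 0.137], [39, 44, 48]), ([0.501, -0.375, 0.135], [27, 31, 28])]
226 [([0.501, -0.4, 0.144], [32, 36, 38]), ([0.496, -0.382, 0.131], [39, 41, 38]), ([0.499, -0.374, 0.127], [42, 66, 91])]
228 [([0.499, -0.399, 0.136], [28, 32, 31]), ([0.493, -0.38, 0.122], [113, 134, 142]), ([0.377, -0.257, -0.002], [59, 115, 175])]
230 [([0.497, -0.398, 0.128], [39, 38, 41]), ([0.499, -0.386, 0.121], [77, 89, 97]), ([0.387, -0.268, 0.001], [46, 98, 149])]
232 [([0.49, -0.392, 0.114], [33, 35, 40]), ([0.497, -0.385, 0.113], [60, 67, 70]), ([0.495, -0.372, 0.105], [50, 101, 150])]
234 [([0.49, -0.393, 0.109], [27, 30, 29]), ([0.498, -0.386, 0.108], [65, 72, 75]), ([0.494, -0.371, 0.097], [46, 94, 143])]
236 [([0.492, -0.396, 0.105], [25, 26, 27]), ([0.49
[... 921 characters left out ...]
0, 118, 191]), ([0.49, -0.373, 0.043], [49, 117, 189])]
252 [([0.48, -0.39, 0.042], [48, 113, 186]), ([0.488, -0.383, 0.041], [54, 120, 192]), ([0.493, -0.377, 0.04], [50, 115, 189])]
254 [([0.483, -0.394, 0.039], [55, 117, 185]), ([0.493, -0.389, 0.041], [58, 120, 195]), ([0.501, -0.385, 0.042], [48, 115, 188])]
256 [([0.491, -0.402, 0.042], [53, 119, 192]), ([0.498, -0.394, 0.04], [48, 114, 183]), ([0.508, -0.393, 0.044], [56, 122, 198])]
258 [([0.497, -0.407, 0.041], [54, 128, 199]), ([0.504, -0.4, 0.04], [50, 115, 187]), ([0.513, -0.398, 0.044], [50, 113, 187])]
260 [([0.497, -0.408, 0.035], [41, 84, 137]), ([0.51, -0.407, 0.041], [48, 125, 202]), ([0.513, -0.399, 0.037], [48, 76, 107])]
```

The finger tips read about 40 mm higher than the state implies: tip z ≈ eef z + 14 mm when shut. I'll go by the camera from here. I open, shift 5 mm in -y, and descend while watching the force.

jog_arm([
  {"dx": 0, "dy": -0.04, "dz": 0, "ax": 0, "ay": 0, "az": 0, "gripper": 1},
  {"dx": 0, "dy": -0.04, "dz": 0, "ax": 0, "ay": 0, "az": 0, "gripper": 1},
  {"dx": 0, "dy": -0.04, "dz": 0, "ax": 0, "ay": 0, "az": 0, "gripper": 1},
  {"dx": 0, "dy": -0.04, "dz": 0, "ax": 0, "ay": 0, "az": 0, "gripper": 1},
  {"dx": 0, "dy": -0.04, "dz": -0.1, "ax": 0, "ay": 0, "az": 0, "gripper": 1},
  {"dx": 0, "dy": -0.04, "dz": -0.2, "ax": 0, "ay": 0, "az": 0, "gripper": 1},
  {"dx": 0, "dy": -0.04, "dz": -0.3, "ax": 0, "ay": 0, "az": 0, "gripper": 1},
  {"dx": 0, "dy": -0.04, "dz": -0.4, "ax": 0, "ay": 0, "az": 0, "gripper": 1},
  {"dx": 0, "dy": -0.04, "dz": -0.4, "ax": 0, "ay": 0, "az": 0, "gripper": 1},
])

```text
time: 3.8
eef_pos: [0.4848, -0.3865, 0.0164]
tcp_rot: [1.0, -0.014, -0.002, -0.002]
contact_force: [0.2, 0.3, -0.1]
opening: 0.996
finger_force: 0.0
```

jog_arm([
  {"dx": 0, "dy": 0, "dz": -0.07, "ax": 0, "ay": 0, "az": 0, "gripper": 1},
  {"dx": 0, "dy": 0, "dz": -0.14, "ax": 0, "ay": 0, "az": 0, "gripper": 1},
  {"dx": 0, "dy": 0, "dz": -0.14, "ax": 0, "ay": 0, "az": 0, "gripper": 1},
])

```text
time: 4.1
eef_pos: [0.4856, -0.3874, 0.0014]
tcp_rot: [1.0, -0.014, -0.001, -0.001]
contact_force: [0.6, 0.8, -0.1]
opening: 1.0
finger_force: 0.0
```

```bash
python3 - <<'E'
from h import *
b=shot('scene');s=get_state();print(s['eef_pos'],s['contact_force'],s['opening'])
cv2.imwrite('pics/l4.png',cv2.resize(b['frame'][190:290,130:240],(770,600),interpolation=cv2.INTER_CUBIC))
E
```

```text
[ 0.48595761 -0.38776527  0.00207989] [-0.38278242 -0.10671704 -0.65706756] 1.0035929725600483
```

View pics/l4.png

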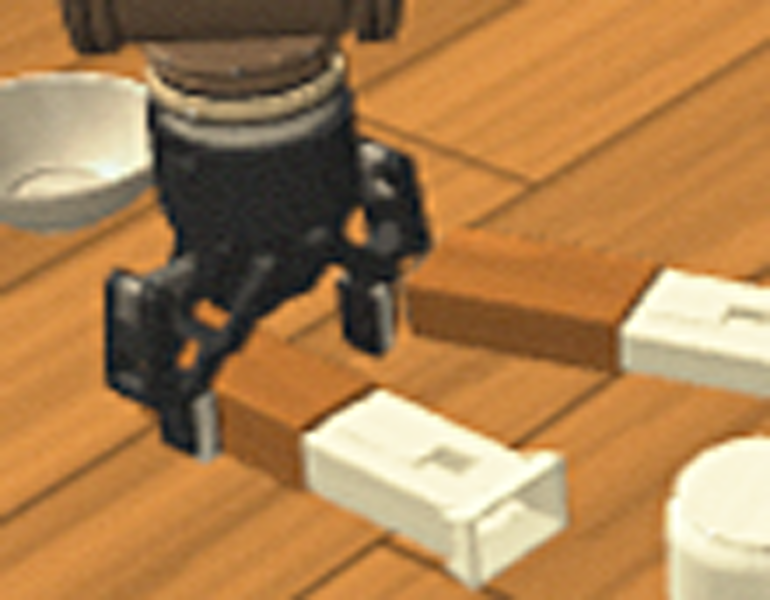

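The fingers now straddle the oblong grip, with tips at about (200,455) and (370,350). I go 8 mm lower and close.

jog_arm([
  {"dx": 0, "dy": 0, "dz": -0.07, "ax": 0, "ay": 0, "az": 0, "gripper": 1},
  {"dx": 0, "dy": 0, "dz": -0.07, "ax": 0, "ay": 0, "az": 0, "gripper": 1},
  {"dx": 0, "dy": 0, "dz": -0.07, "ax": 0, "ay": 0, "az": 0, "gripper": -1},
  {"dx": 0, "dy": 0, "dz": -0.07, "ax": 0, "ay": 0, "az": 0, "gripper": -1},
  {"dx": 0, "dy": 0, "dz": -0.07, "ax": 0, "ay": 0, "az": 0, "gripper": -1},
  {"dx": 0, "dy": 0, "dz": -0.07, "ax": 0, "ay": 0, "az": 0, "gripper": -1},
  {"dx": 0, "dy": 0, "dz": -0.07, "ax": 0, "ay": 0, "az": 0, "gripper": -1},
  {"dx": 0, "dy": 0, "dz": -0.07, "ax": 0, "ay": 0, "az": 0, "gripper": -1},
])

```text
time: 4.95
eef_pos: [0.4867, -0.3886, -0.0049]
tcp_rot: [1.0, -0.014, 0.0, 0.0]
contact_force: [-0.6, -0.2, 3.2]
opening: 0.482
finger_force: 82.0
```

jog_arm([
  {"dx": 0, "dy": 0, "dz": 0.2, "ax": 0, "ay": 0, "az": 0, "gripper": -1},
  {"dx": 0, "dy": 0, "dz": 0.45, "ax": 0, "ay": 0, "az": -0.049, "gripper": -1},
  {"dx": 0, "dy": 0, "dz": 0.75, "ax": 0, "ay": 0, "az": -0.049, "gripper": -1},
  {"dx": 0, "dy": 0, "dz": 0.75, "ax": 0, "ay": 0, "az": -0.049, "gripper": -1},
])

```text
time: 5.35
eef_pos: [0.4887, -0.3907, 0.0897]
tcp_rot: [0.999, -0.053, 0.003, 0.003]
contact_force: [0.5, -1.1, -1.1]
opening: 0.481
finger_force: 81.8
```

jog_arm([
  {"dx": -0.02, "dy": 0.2, "dz": 0, "ax": 0, "ay": 0, "az": 0, "gripper": -1},
  {"dx": -0.04, "dy": 0.5, "dz": 0, "ax": 0, "ay": 0, "az": 0, "gripper": -1},
  {"dx": -0.06, "dy": 0.82, "dz": 0, "ax": 0, "ay": 0, "az": 0, "gripper": -1},
])

```text
time: 5.65
eef_pos: [0.4777, -0.2883, 0.0822]
tcp_rot: [0.999, -0.054, -0.001, -0.001]
contact_force: [0.3, 0.8, -2.7]
opening: 0.479
finger_force: 81.7
```

jog_arm([
  {"dx": -0.02, "dy": 0.3, "dz": 0, "ax": 0, "ay": 0, "az": 0, "gripper": -1},
  {"dx": -0.04, "dy": 0.6, "dz": 0, "ax": 0, "ay": 0, "az": 0, "gripper": -1},
  {"dx": -0.06, "dy": 0.81, "dz": 0, "ax": 0, "ay": 0, "az": 0, "gripper": -1},
])

```text
time: 5.95
eef_pos: [0.4699, -0.1894, 0.082]
tcp_rot: [0.999, -0.052, -0.002, -0.001]
contact_force: [0.7, -0.6, -1.8]
opening: 0.481
finger_force: 81.6
```

jog_arm([
  {"dx": -0.02, "dy": 0.3, "dz": 0, "ax": 0, "ay": 0, "az": 0, "gripper": -1},
  {"dx": -0.04, "dy": 0.6, "dz": 0, "ax": 0, "ay": 0, "az": 0, "gripper": -1},
  {"dx": -0.06, "dy": 0.81, "dz": 0, "ax": 0, "ay": 0, "az": 0, "gripper": -1},
  {"dx": -0.06, "dy": 0.81, "dz": 0, "ax": 0, "ay": 0, "az": 0, "gripper": -1},
  {"dx": -0.06, "dy": 0.81, "dz": 0, "ax": 0, "ay": 0, "az": 0, "gripper": -1},
])

```text
time: 6.45
eef_pos: [0.4637, -0.0946, 0.083]
tcp_rot: [0.999, -0.052, -0.001, -0.0]
contact_force: [0.2, -0.2, -0.7]
opening: 0.475
finger_force: 81.8
```

```bash
python3 - <<'E'
from h import *
b=shot('scene');a=shot('top');s=get_state();print(s['eef_pos'],s['tcp_rot'],s['contact_force'],s['opening'],s['finger_force'])
B=b['frame'][90:250,180:400]; A=a['frame'][110:230,200:350]
cv2.imwrite('pics/l5.png',np.vstack([cv2.resize(B,(440,320)),cv2.resize(A,(440,280))]))
P=cloud(a)
m=(P[...,2]>.08)&(P[...,2]<.125)&(P[...,0]>.5)&(P[...,0]<.62)&(P[...,1]<-.05)&(P[...,1]>-.16)
q=P[m];print(m.sum())
for x in np.arange(.5,.62,.01):
    y=q[abs(q[:,0]-x)<.005]
    if len(y)>3: print(round(x,3),np.percentile(y[:,1],[3,97]).round(3),np.median(y[:,2]).round(4),len(y))
E
```

```text
[ 0.46444627 -0.09583926  0.08375543] [ 9.98585977e-01 -5.31585287e-02 -4.64542184e-04 -2.83594708e-05] [ 0.08329148 -0.86626824 -1.75316609] 0.4768745811884076 81.78673267364502
172
0.53 [-0.121 -0.084] 0.123 20
0.54 [-0.121 -0.086] 0.1095 26
0.55 [-0.122 -0.082] 0.1186 50
0.56 [-0.129 -0.083] 0.1219 37
0.57 [-0.13 -0.08] 0.1234 32
0.58 [-0.084 -0.079] 0.1029 5
```

View pics/l5.png

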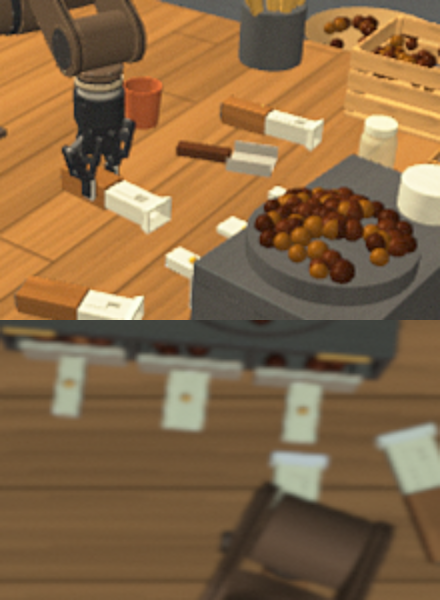

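The handle is held level and aligned with the right (oblong) stub. Top-view depth puts its tube top at 0.1235 m, as it should be. I lower it to axis height and start the fit.

jog_arm([
  {"dx": 0, "dy": 0, "dz": -0.15, "ax": 0, "ay": 0, "az": 0, "gripper": -1},
  {"dx": 0, "dy": 0, "dz": -0.35, "ax": 0, "ay": 0, "az": 0, "gripper": -1},
  {"dx": 0, "dy": 0, "dz": -0.49, "ax": 0, "ay": 0, "az": 0, "gripper": -1},
  {"dx": 0, "dy": 0, "dz": -0.49, "ax": 0, "ay": 0, "az": 0, "gripper": -1},
  {"dx": 0, "dy": 0, "dz": -0.49, "ax": 0, "ay": 0, "az": 0, "gripper": -1},
])

```text
time: 7.05
eef_pos: [0.4647, -0.0961, 0.0256]
tcp_rot: [0.999, -0.054, -0.0, -0.0]
contact_force: [0.3, -0.1, -2.3]
opening: 0.481
finger_force: 81.8
```

```bash
python3 - <<'E'
from h import *
b=shot('scene');s=get_state();print(s['eef_pos'],s['tcp_rot'],s['contact_force'],s['opening'],s['finger_force'])
cv2.imwrite('pics/l6.png',cv2.resize(b['frame'][170:250,210:310],(750,600),interpolation=cv2.INTER_CUBIC))
P=cloud(b)
for n,x0,x1,y0,y1 in(('tube',.52,.555,-.118,-.09),('stub',.606,.632,-.122,-.1)):
    m=(P[...,0]>x0)&(P[...,0]<x1)&(P[...,1]>y0)&(P[...,1]<y1)&(P[...,2]>.045)
    print(n,m.sum(),np.percentile(P[m][:,2],[10,50,90]).round(4))
E
```

```text
[ 0.46542865 -0.09624926  0.02632747] [ 9.98571178e-01 -5.34338253e-02  6.04428009e-04  2.51301374e-04] [ 0.93262905  0.43868607 -2.55630152] 0.4817605839886329 81.80679559707642
tube 50 [0.064  0.0661 0.0684]
stub 39 [0.0577 0.0602 0.0622]
```

View pics/l6.png

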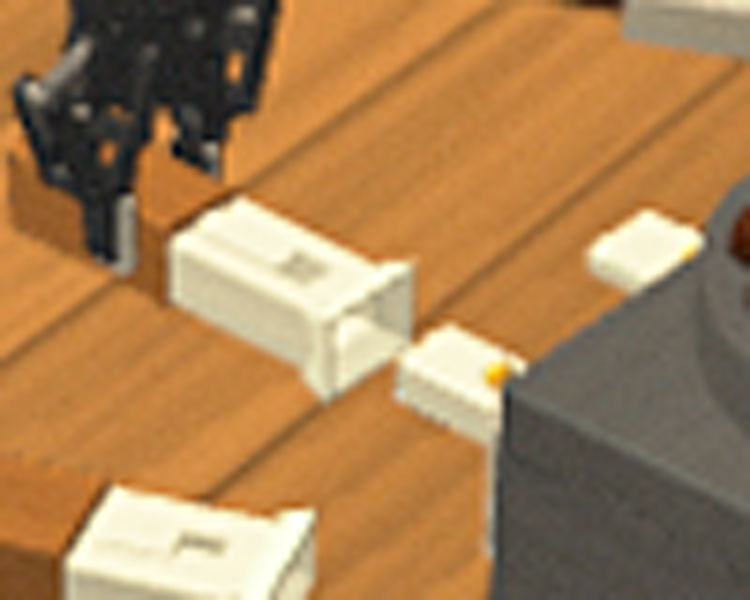

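Mouth at (365,330) faces the stub end at (420,370); depth says it sits about 1 mm high, so I correct that while I advance.

jog_arm([
  {"dx": 0.06, "dy": -0.006, "dz": -0.008, "ax": 0, "ay": 0, "az": 0, "gripper": -1},
  {"dx": 0.14, "dy": -0.014, "dz": -0.008, "ax": 0, "ay": 0, "az": 0, "gripper": -1},
  {"dx": 0.21, "dy": -0.022, "dz": -0.008, "ax": 0, "ay": 0, "az": 0, "gripper": -1},
  {"dx": 0.28, "dy": -0.029, "dz": -0.008, "ax": 0, "ay": 0, "az": 0, "gripper": -1},
  {"dx": 0.34, "dy": -0.036, "dz": -0.008, "ax": 0, "ay": 0, "az": 0, "gripper": -1},
  {"dx": 0.34, "dy": -0.036, "dz": -0.008, "ax": 0, "ay": 0, "az": 0, "gripper": -1},
])

```text
time: 7.7
eef_pos: [0.5069, -0.1, 0.025]
tcp_rot: [0.999, -0.053, 0.001, 0.0]
contact_force: [0.0, -0.3, -2.1]
opening: 0.474
finger_force: 81.8
```

jog_arm([
  {"dx": 0.08, "dy": -0.008, "dz": 0, "ax": 0, "ay": 0, "az": 0, "gripper": -1},
  {"dx": 0.15, "dy": -0.016, "dz": 0, "ax": 0, "ay": 0, "az": 0, "gripper": -1},
  {"dx": 0.2, "dy": -0.021, "dz": 0, "ax": 0, "ay": 0, "az": 0, "gripper": -1},
  {"dx": 0.2, "dy": -0.021, "dz": 0, "ax": 0, "ay": 0, "az": 0, "gripper": -1},
])

```text
time: 8.1
eef_pos: [0.5309, -0.1026, 0.0251]
tcp_rot: [0.999, -0.053, 0.001, 0.0]
contact_force: [-0.1, -0.0, -0.5]
opening: 0.48
finger_force: 81.8
```

jog_arm([
  {"dx": 0.06, "dy": -0.006, "dz": 0, "ax": 0, "ay": 0, "az": 0, "gripper": -1},
  {"dx": 0.12, "dy": -0.013, "dz": 0, "ax": 0, "ay": 0, "az": 0, "gripper": -1},
  {"dx": 0.17, "dy": -0.018, "dz": 0, "ax": 0, "ay": 0, "az": 0, "gripper": -1},
  {"dx": 0.17, "dy": -0.018, "dz": 0, "ax": 0, "ay": 0, "az": 0, "gripper": -1},
])

```text
time: 8.5
eef_pos: [0.5522, -0.105, 0.0255]
tcp_rot: [0.999, -0.053, 0.002, 0.001]
contact_force: [2.2, 0.1, -0.5]
opening: 0.48
finger_force: 82.0
```

jog_arm([
  {"dx": 0.05, "dy": -0.005, "dz": 0, "ax": 0, "ay": 0, "az": 0, "gripper": -1},
  {"dx": 0.1, "dy": -0.01, "dz": 0, "ax": 0, "ay": 0, "az": 0, "gripper": -1},
  {"dx": 0.13, "dy": -0.014, "dz": 0, "ax": 0, "ay": 0, "az": 0, "gripper": -1},
  {"dx": 0.13, "dy": -0.014, "dz": 0, "ax": 0, "ay": 0, "az": 0, "gripper": -1},
])

```text
time: 8.9
eef_pos: [0.5656, -0.106, 0.0243]
tcp_rot: [0.999, -0.053, -0.0, -0.0]
contact_force: [-0.7, 0.2, -2.0]
opening: 0.478
finger_force: 81.9
```

```bash
python3 - <<'E'
from h import *
a=shot('top');b=shot('scene');s=get_state();print(s['eef_pos'],s['contact_force'],s['opening'])
cv2.imwrite('pics/l7.png',np.hstack([cv2.resize(a['frame'][110:170,260:340],(400,300),interpolation=cv2.INTER_CUBIC),cv2.resize(b['frame'][170:242,230:326],(400,300),interpolation=cv2.INTER_CUBIC)]))
E
```

```text
[ 0.5652577  -0.10589533  0.0242233 ] [-0.05441467 -0.14512218 -1.45372678] 0.48190720247695107
```

View pics/l7.png

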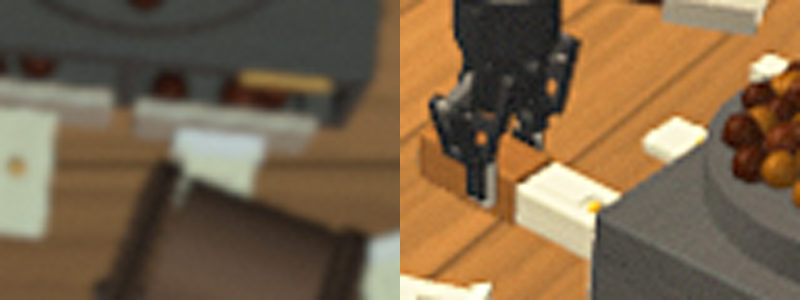

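The top view shows the bell at (220,140), nearly at the plate. In the scene view a brass dot sits on the tube at (597,207). I push a little further to confirm the stop.

jog_arm([
  {"dx": 0.03, "dy": -0.003, "dz": 0, "ax": 0, "ay": 0, "az": 0, "gripper": -1},
  {"dx": 0.06, "dy": -0.006, "dz": 0, "ax": 0, "ay": 0, "az": 0, "gripper": -1},
  {"dx": 0.06, "dy": -0.006, "dz": 0, "ax": 0, "ay": 0, "az": 0, "gripper": -1},
])

```text
time: 9.3
eef_pos: [0.5723, -0.1066, 0.0242]
tcp_rot: [0.999, -0.053, -0.001, -0.0]
contact_force: [-2.0, 0.5, -2.1]
opening: 0.476
finger_force: 81.8
```

jog_arm([
  {"dx": 0.03, "dy": -0.003, "dz": 0, "ax": 0, "ay": 0, "az": 0, "gripper": -1},
  {"dx": 0.06, "dy": -0.006, "dz": 0, "ax": 0, "ay": 0, "az": 0, "gripper": -1},
  {"dx": 0.06, "dy": -0.006, "dz": 0, "ax": 0, "ay": 0, "az": 0, "gripper": -1},
])

```text
time: 9.6
eef_pos: [0.579, -0.1072, 0.0241]
tcp_rot: [0.999, -0.053, -0.002, -0.0]
contact_force: [-6.1, 0.6, -1.3]
opening: 0.477
finger_force: 82.0
```

It is against the plate, with the pan sliding in at 6 N. Now I draw it out.

jog_arm([
  {"dx": -0.08, "dy": 0.008, "dz": 0, "ax": 0, "ay": 0, "az": 0, "gripper": -1},
  {"dx": -0.18, "dy": 0.019, "dz": 0, "ax": 0, "ay": 0, "az": 0, "gripper": -1},
  {"dx": -0.28, "dy": 0.029, "dz": 0, "ax": 0, "ay": 0, "az": 0, "gripper": -1},
  {"dx": -0.38, "dy": 0.04, "dz": 0, "ax": 0, "ay": 0, "az": 0, "gripper": -1},
  {"dx": -0.48, "dy": 0.05, "dz": 0, "ax": 0, "ay": 0, "az": 0, "gripper": -1},
  {"dx": -0.58, "dy": 0.061, "dz": 0, "ax": 0, "ay": 0, "az": 0, "gripper": -1},
  {"dx": -0.65, "dy": 0.068, "dz": 0, "ax": 0, "ay": 0, "az": 0, "gripper": -1},
  {"dx": -0.7, "dy": 0.073, "dz": 0, "ax": 0, "ay": 0, "az": 0, "gripper": -1},
  {"dx": -0.7, "dy": 0.073, "dz": 0, "ax": 0, "ay": 0, "az": 0, "gripper": -1},
])

```text
time: 10.5
eef_pos: [0.4959, -0.0987, 0.0253]
tcp_rot: [0.999, -0.053, 0.001, -0.0]
contact_force: [1.7, 0.7, -0.9]
opening: 0.48
finger_force: 83.9
```

jog_arm([
  {"dx": -0.04, "dy": 0.004, "dz": 0, "ax": 0, "ay": 0, "az": 0, "gripper": -1},
  {"dx": -0.07, "dy": 0.007, "dz": 0, "ax": 0, "ay": 0, "az": 0, "gripper": -1},
  {"dx": -0.07, "dy": 0.007, "dz": 0, "ax": 0, "ay": 0, "az": 0, "gripper": -1},
])

```text
time: 10.8
eef_pos: [0.4877, -0.0978, 0.025]
tcp_rot: [0.999, -0.053, 0.0, 0.0]
contact_force: [4.0, 0.3, -0.7]
opening: 0.479
finger_force: 84.0
```

```bash
python3 - <<'E'
from h import *
a=shot('top');b=shot('scene');s=get_state();print(s['eef_pos'],s['contact_force'],s['opening'])
cv2.imwrite('pics/l8.png',np.hstack([cv2.resize(a['frame'][110:185,250:350],(400,300),interpolation=cv2.INTER_CUBIC),cv2.resize(b['frame'][170:242,220:316],(400,300),interpolation=cv2.INTER_CUBIC)]))
E
```

```text
[ 0.48779505 -0.09782609  0.0248709 ] [ 3.60197271  0.82032282 -1.23194391] 0.4802972501280135
```

View pics/l8.png

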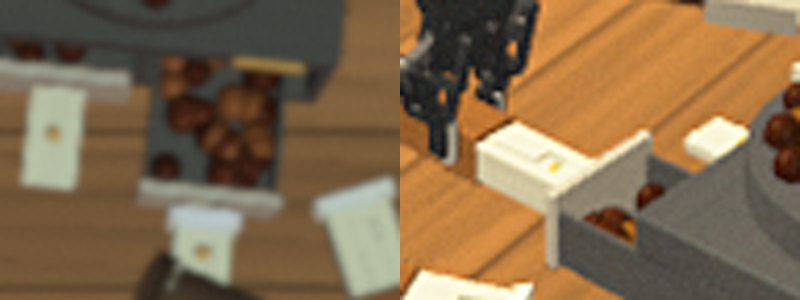

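The pan is well out, and the button shows in the hole at (555,165). I keep pulling until the stop.

jog_arm([
  {"dx": -0.03, "dy": 0.003, "dz": 0, "ax": 0, "ay": 0, "az": 0, "gripper": -1},
  {"dx": -0.05, "dy": 0.005, "dz": 0, "ax": 0, "ay": 0, "az": 0, "gripper": -1},
  {"dx": -0.05, "dy": 0.005, "dz": 0, "ax": 0, "ay": 0, "az": 0, "gripper": -1},
])

```text
time: 11.2
eef_pos: [0.4807, -0.0972, 0.0245]
tcp_rot: [0.999, -0.053, -0.001, -0.0]
contact_force: [-0.8, -0.3, 0.6]
opening: 0.479
finger_force: 84.0
```

jog_arm([
  {"dx": -0.02, "dy": 0.002, "dz": 0, "ax": 0, "ay": 0, "az": 0, "gripper": -1},
  {"dx": -0.03, "dy": 0.003, "dz": 0, "ax": 0, "ay": 0, "az": 0, "gripper": -1},
  {"dx": -0.03, "dy": 0.003, "dz": 0, "ax": 0, "ay": 0, "az": 0, "gripper": -1},
])

```text
time: 11.5
eef_pos: [0.4772, -0.0968, 0.0244]
tcp_rot: [0.999, -0.053, -0.001, -0.0]
contact_force: [-0.2, -0.1, 0.5]
opening: 0.48
finger_force: 84.0
```

```bash
python3 - <<'E'
from h import *
a0=dict(np.load('top.npz'))
a=shot('top');b=shot('scene');s=get_state();print(s['eef_pos'],s['contact_force'],s['opening'])
cv2.imwrite('pics/l9.png',np.hstack([cv2.resize(a['frame'][110:185,250:350],(400,300),interpolation=cv2.INTER_CUBIC),cv2.resize(b['frame'][170:242,220:316],(400,300),interpolation=cv2.INTER_CUBIC)]))
E
```

```text
[ 0.47719786 -0.09678518  0.0243739 ] [-1.02954777 -1.71026222 -0.03119118] 0.4811746341702384
```

View pics/l9.png

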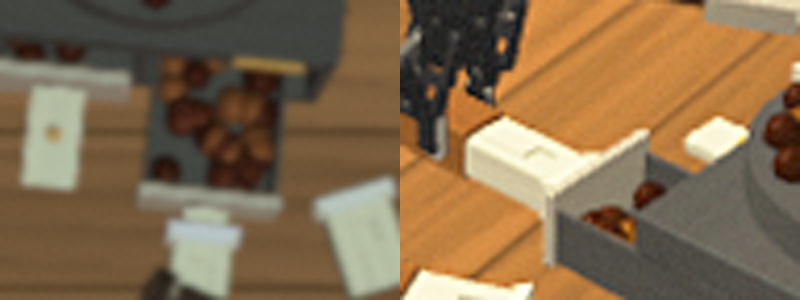

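The pan had already reached its stop: the plate is still at (210,190). The extra pull slid the handle about 10 mm off the button, so I push it back by 12 mm.

jog_arm([
  {"dx": 0.03, "dy": -0.003, "dz": 0, "ax": 0, "ay": 0, "az": 0, "gripper": -1},
  {"dx": 0.06, "dy": -0.006, "dz": 0, "ax": 0, "ay": 0, "az": 0, "gripper": -1},
  {"dx": 0.08, "dy": -0.008, "dz": 0, "ax": 0, "ay": 0, "az": 0, "gripper": -1},
  {"dx": 0.1, "dy": -0.01, "dz": 0, "ax": 0, "ay": 0, "az": 0, "gripper": -1},
  {"dx": 0.1, "dy": -0.01, "dz": 0, "ax": 0, "ay": 0, "az": 0, "gripper": -1},
])

```text
time: 12.1
eef_pos: [0.4895, -0.0979, 0.0242]
tcp_rot: [0.999, -0.053, -0.001, -0.0]
contact_force: [-0.3, -0.5, -2.2]
opening: 0.481
finger_force: 83.8
```

```bash
cat >> h.py <<'E'
def brass(d,box):
    """count / mean px of brass pixels in box (u0,v0,u1,v1)"""
    u0,v0,u1,v1=box; h=cv2.cvtColor(d['frame'][v0:v1,u0:u1],cv2.COLOR_BGR2HSV).astype(int)
    m=(h[...,0]>16)&(h[...,0]<32)&(h[...,1]>110)&(h[...,2]>120); y,x=np.nonzero(m)
    return len(x),(x.mean()+u0,y.mean()+v0) if len(x) else None
E
python3 - <<'E'
from h import *
a=shot('top');b=shot('scene');s=get_state();print(s['eef_pos'],s['contact_force'],s['opening'])
cv2.imwrite('pics/l10.png',np.hstack([cv2.resize(a['frame'][110:185,250:350],(400,300),interpolation=cv2.INTER_CUBIC),cv2.resize(b['frame'][170:242,220:316],(400,300),interpolation=cv2.INTER_CUBIC)]))
print(brass(b,(330-90,200,270,220)))
for v in(205,207,209,211,213): print(b['frame'][v,250:264].tolist())
P=cloud(a);m=(abs(P[...,2]-.055)<.03)&(abs(P[...,1]+.11)<.06)&(P[...,0]>.56)&(P[...,0]<.65)
print('plate front', np.round(P[157,[288,295,312,316]],4).tolist())
E
```

```text
[ 0.48955132 -0.09789428  0.02428376] [-0.41027137  0.16132733 -1.86533864] 0.4763799164076305
(9, (np.float64(256.3333333333333), np.float64(209.22222222222223)))
[[220, 246, 250], [220, 246, 250], [218, 246, 249], [220, 247, 251], [222, 248, 252], [226, 250, 253], [232, 254, 255], [227, 254, 254], [203, 245, 250], [185, 234, 244], [140, 195, 231], [69, 134, 201], [50, 119, 192], [54, 125, 196]]
[[217, 246, 250], [217, 246, 250], [222, 248, 252], [225, 250, 253], [221, 247, 251], [189, 223, 230], [176, 212, 218], [199, 231, 237], [205, 239, 243], [220, 249, 252], [231, 254, 254], [230, 254, 254], [209, 247, 251], [189, 237, 247]]
[[222, 248, 252], [219, 247, 251], [211, 242, 247], [188, 226, 232], [186, 234, 244], [83, 220, 250], [24, 208, 253], [27, 150, 221], [124, 177, 206], [209, 243, 246], [195, 234, 240], [218, 246, 250], [226, 249, 252], [224, 249, 252]]
[[193, 232, 240], [213, 245, 251], [227, 251, 255], [225, 250, 253], [223, 248, 251], [208, 244, 250], [178, 231, 241], [157, 220, 236], [198, 240, 246], [213, 244, 249], [229, 252, 255], [211, 243, 249], [192, 228, 241], [184, 225, 237]]
[[156, 194, 205], [154, 192, 207], [159, 199, 208], [167, 218, 223], [187, 229, 237], [211, 243, 250], [227, 252, 254], [226, 251, 253], [208, 241, 249], [187, 227, 239], [181, 224, 235], [172, 211, 229], [139, 168, 186], [112, 132, 147]]
plate front [[0.6152, -0.0693, 0.0841], [0.6149, -0.0897, 0.0856], [0.6199, -0.1426, 0.0559], [0.6234, -0.157, 0.0354]]
```

```bash
python3 - <<'E'
from h import *
L=[cv2.imread(f'pics/l{i}.png',0)[:, :400].astype(np.float32) for i in(8,9,10)]
for i in(0,1):
    for box in((slice(160,215),slice(150,165)),(slice(170,220),slice(245,275)),(slice(165,215),slice(140,280))):
        print(i,cv2.phaseCorrelate(np.ascontiguousarray(L[i][box]),np.ascontiguousarray(L[2][box])))
b=dict(np.load('scene.npz'));print(world(b,256.3,209.2,.067))
E
```

```text
0 ((0.6407491147699353, 0.2522698175586875), 0.7362909928957622)
0 ((-0.1881987508605807, 0.1295920374067343), 0.7902477571169535)
0 ((-0.06611577610004815, 0.10673162285494797), 0.71264215098487)
1 ((0.6024387823610722, -0.026010936820330954), 0.8651315752665202)
1 ((-0.19601093819818338, 0.030555498816692506), 0.7858424612681071)
1 ((0.01951321625496405, -0.04637515324467856), 0.573508431646559)
[ 0.57431832 -0.11291456  0.067     ]
```

jog_arm([
  {"dx": -0.015, "dy": 0.0015, "dz": 0, "ax": 0, "ay": 0, "az": 0, "gripper": -1},
  {"dx": -0.015, "dy": 0.0015, "dz": 0, "ax": 0, "ay": 0, "az": 0, "gripper": -1},
  {"dx": -0.015, "dy": 0.0015, "dz": 0, "ax": 0, "ay": 0, "az": 0, "gripper": -1},
])

```text
time: 12.5
eef_pos: [0.4881, -0.098, 0.0247]
tcp_rot: [0.999, -0.053, 0.0, 0.0]
contact_force: [-0.6, -0.1, -1.7]
opening: 0.478
finger_force: 83.8
```

jog_arm([
  {"dx": -0.01, "dy": 0.001, "dz": 0, "ax": 0, "ay": 0, "az": 0, "gripper": -1},
  {"dx": -0.01, "dy": 0.001, "dz": 0, "ax": 0, "ay": 0, "az": 0, "gripper": -1},
])

```text
time: 12.7
eef_pos: [0.4871, -0.0979, 0.0249]
tcp_rot: [0.999, -0.053, 0.0, 0.0]
contact_force: [0.3, -0.1, -2.4]
opening: 0.479
finger_force: 83.8
```

jog_arm([
  {"dx": -0.01, "dy": 0.001, "dz": 0, "ax": 0, "ay": 0, "az": 0, "gripper": -1},
  {"dx": -0.01, "dy": 0.001, "dz": 0, "ax": 0, "ay": 0, "az": 0, "gripper": -1},
])

```text
time: 12.9
eef_pos: [0.4867, -0.098, 0.0251]
tcp_rot: [0.999, -0.053, 0.001, 0.0]
contact_force: [3.1, -0.3, -2.5]
opening: 0.476
finger_force: 83.7
```

jog_arm([
  {"dx": -0.01, "dy": 0.001, "dz": 0, "ax": 0, "ay": 0, "az": 0, "gripper": -1},
  {"dx": -0.01, "dy": 0.001, "dz": 0, "ax": 0, "ay": 0, "az": 0, "gripper": -1},
])

```text
time: 13.1
eef_pos: [0.4863, -0.0981, 0.0255]
tcp_rot: [0.999, -0.053, 0.002, 0.001]
contact_force: [3.6, -1.2, -2.8]
opening: 0.478
finger_force: 83.6
```

```bash
python3 - <<'E'
from h import *
a=shot('top');b=shot('scene');s=get_state();print(s['eef_pos'],s['contact_force'],s['opening'])
n=brass(b,(240,200,270,220));print(n,n[1] and world(b,*n[1],.067))
c=cv2.resize(a['frame'][110:185,250:350],(400,300),interpolation=cv2.INTER_CUBIC);cv2.imwrite('pics/l11.png',c)
l=[cv2.cvtColor(x,cv2.COLOR_BGR2GRAY).astype(np.float32)[165:215,140:280].copy() for x in(cv2.imread('pics/l10.png'),c)]
print(cv2.phaseCorrelate(*l))
E
```

```text
[ 0.48632538 -0.09812627  0.02563054] [ 5.10833908  0.22214625 -2.4418783 ] 0.47752491925648727
(7, (np.float64(258.85714285714283), np.float64(208.14285714285714))) [ 0.57722672 -0.10388005  0.067     ]
((-0.0038449508349316375, 0.06526430807535633), 0.7391650581359863)
```

Force builds to 5 N without the plate moving, so the pan is at its stop. I back off 2.4 mm to centre the button, release and lift.

jog_arm([
  {"dx": 0.025, "dy": -0.0025, "dz": 0, "ax": 0, "ay": 0, "az": 0, "gripper": -1},
  {"dx": 0.025, "dy": -0.0025, "dz": 0, "ax": 0, "ay": 0, "az": 0, "gripper": -1},
  {"dx": 0.025, "dy": -0.0025, "dz": 0, "ax": 0, "ay": 0, "az": 0, "gripper": 1},
  {"dx": 0.025, "dy": -0.0025, "dz": 0, "ax": 0, "ay": 0, "az": 0, "gripper": 1},
  {"dx": 0.025, "dy": -0.0025, "dz": 0, "ax": 0, "ay": 0, "az": 0, "gripper": 1},
  {"dx": 0.025, "dy": -0.0025, "dz": 0, "ax": 0, "ay": 0, "az": 0, "gripper": 1},
  {"dx": 0.025, "dy": -0.0025, "dz": 0, "ax": 0, "ay": 0, "az": 0, "gripper": 1},
])

```text
time: 13.9
eef_pos: [0.4875, -0.0979, 0.0248]
tcp_rot: [0.999, -0.053, 0.0, 0.0]
contact_force: [0.7, 0.3, -0.6]
opening: 1.001
finger_force: 0.0
```

jog_arm([
  {"dx": 0, "dy": 0, "dz": 0.2, "ax": 0, "ay": 0, "az": 0, "gripper": 1},
  {"dx": 0, "dy": 0, "dz": 0.5, "ax": 0, "ay": 0, "az": 0, "gripper": 1},
  {"dx": 0, "dy": 0, "dz": 0.9, "ax": 0, "ay": 0, "az": 0, "gripper": 1},
  {"dx": 0, "dy": -0.9, "dz": 0.9, "ax": 0, "ay": 0, "az": 0.1, "gripper": 1},
  {"dx": 0, "dy": -0.9, "dz": 0.9, "ax": 0, "ay": 0, "az": 0.26, "gripper": 1},
  {"dx": 0, "dy": -0.9, "dz": 0.9, "ax": 0, "ay": 0, "az": 0.26, "gripper": 1},
  {"dx": 0, "dy": -0.9, "dz": 0.9, "ax": 0, "ay": 0, "az": 0.26, "gripper": 1},
])

```text
time: 14.6
eef_pos: [0.4875, -0.2081, 0.133]
tcp_rot: [0.989, 0.149, 0.0, 0.0]
contact_force: [-0.6, 0.7, 0.4]
opening: 1.001
finger_force: 0.0
```

```bash
python3 - <<'E'
from h import *
a=shot('top');b=shot('scene');s=get_state();print(s['eef_pos'],s['tcp_rot'])
cv2.imwrite('pics/l12.png',np.hstack([cv2.resize(a['frame'][110:230,250:410],(440,330),interpolation=cv2.INTER_CUBIC),cv2.resize(b['frame'][150:270,130:310],(360,240),interpolation=cv2.INTER_CUBIC) if 0 else cv2.resize(b['frame'][150:315,140:320],(360,330),interpolation=cv2.INTER_CUBIC)]))
handle(a,'flat',(.541,-.249));handle(b,'flat',(.541,-.249));handle(a,'square',(.487,.397))
E
```

```text
[ 0.48718392 -0.20565487  0.13236967] [ 9.88805266e-01  1.49210774e-01 -2.50436748e-04 -4.76855853e-04]
flat origin [ 590.  -206.4] yaw deg -67.23 dims 61 56 exp 175 62 grip lat fit [0.251 8.924] grip lat pct [-22.9  26.7]
flat origin [ 516.  -257.8] yaw deg 16.59 dims 182 62 exp 175 62 grip lat fit [ 0.038 -6.238] grip lat pct [-28.7  21.8]
square origin [449.9 397.2] yaw deg 2.01 dims 196 45 exp 195 47 grip lat fit [ 0.024 -3.219] grip lat pct [-20.5  13.8]
```

View pics/l12.png

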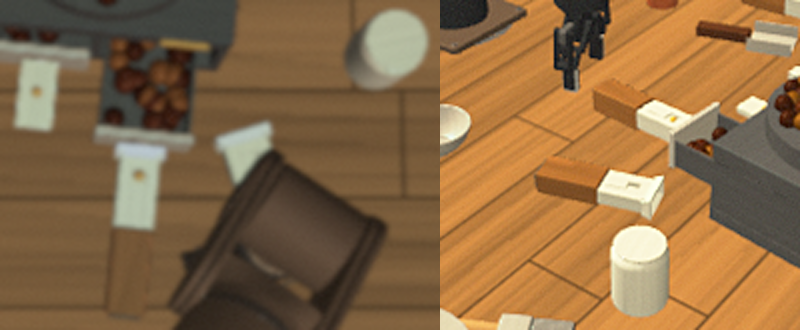

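The oblong handle is locked at (138,175), with its pan drawn out. Next is the flat handle, still in place (scene view grip at (570,180)) at yaw ≈17.2°. My picture budget is used up, so from here I measure numerically.

jog_arm([
  {"dx": 0.31, "dy": -0.415, "dz": 0, "ax": 0, "ay": 0, "az": 0, "gripper": 1},
  {"dx": 0.31, "dy": -0.415, "dz": 0, "ax": 0, "ay": 0, "az": 0, "gripper": 1},
  {"dx": 0.31, "dy": -0.415, "dz": -0.3, "ax": 0, "ay": 0, "az": 0, "gripper": 1},
  {"dx": 0.31, "dy": -0.415, "dz": -0.6, "ax": 0, "ay": 0, "az": 0, "gripper": 1},
  {"dx": 0.31, "dy": -0.415, "dz": -0.9, "ax": 0, "ay": 0, "az": 0, "gripper": 1},
  {"dx": 0.31, "dy": -0.415, "dz": -0.9, "ax": 0, "ay": 0, "az": 0, "gripper": 1},
])

```text
time: 15.3
eef_pos: [0.5207, -0.2515, 0.0189]
tcp_rot: [0.989, 0.151, -0.004, -0.005]
contact_force: [0.0, 0.5, -1.0]
opening: 0.998
finger_force: 0.0
```

jog_arm([
  {"dx": 0, "dy": 0, "dz": -0.15, "ax": 0, "ay": 0, "az": 0, "gripper": 1},
  {"dx": 0, "dy": 0, "dz": -0.28, "ax": 0, "ay": 0, "az": 0, "gripper": 1},
  {"dx": 0, "dy": 0, "dz": -0.28, "ax": 0, "ay": 0, "az": 0, "gripper": 1},
  {"dx": 0, "dy": 0, "dz": -0.28, "ax": 0, "ay": 0, "az": 0, "gripper": -1},
  {"dx": 0, "dy": 0, "dz": -0.28, "ax": 0, "ay": 0, "az": 0, "gripper": -1},
  {"dx": 0, "dy": 0, "dz": -0.28, "ax": 0, "ay": 0, "az": 0, "gripper": -1},
  {"dx": 0, "dy": 0, "dz": -0.28, "ax": 0, "ay": 0, "az": 0, "gripper": -1},
  {"dx": 0, "dy": 0, "dz": -0.28, "ax": 0, "ay": 0, "az": 0, "gripper": -1},
  {"dx": 0, "dy": 0, "dz": -0.28, "ax": 0, "ay": 0, "az": 0, "gripper": -1},
])

```text
time: 16.2
eef_pos: [0.526, -0.2566, -0.0072]
tcp_rot: [0.989, 0.151, 0.001, 0.001]
contact_force: [0.5, -0.9, 4.9]
opening: 0.568
finger_force: 85.1
```

```bash
python3 - <<'E'
from h import *
a=shot('top');b=shot('scene');s=get_state();print(s['eef_pos'],s['tcp_rot'],s['contact_force'],s['opening'],s['finger_force'])
e=s['eef_pos'][:2];yaw=2*np.arcsin(s['tcp_rot'][1]);u=np.array([np.cos(yaw),np.sin(yaw)]);v=np.array([-u[1],u[0]])
for n,d in(('top',a),('scene',b)):
    P=cloud(d);q=P[(P[...,2]>.02)&(P[...,2]<.045)&(P[...,0]>.3)&(P[...,0]<.7)];t=(q[:,:2]-e)@u;l=(q[:,:2]-e)@v
    k=(abs(l)<.045)&(t>-.1)&(t<.15);print(n,'t range',np.percentile(t[k],[1,99]).round(4),'lat tube',np.percentile(l[k&(t>.035)&(t<.085)],[2,98]).round(4))
E
```

```text
[ 0.52591304 -0.25657165 -0.00720624] [0.98859452 0.15059447 0.00108596 0.00100184] [-0.54457351  0.19902862  6.78389625] 0.5674777109536713 85.12755990028381
top t range [0.0356 0.1047] lat tube [-0.0203  0.0277]
scene t range [-0.0674  0.1063] lat tube [-0.0275  0.0239]
```

jog_arm([
  {"dx": 0, "dy": 0, "dz": 0.2, "ax": 0, "ay": 0, "az": 0, "gripper": -1},
  {"dx": 0, "dy": 0, "dz": 0.5, "ax": 0, "ay": 0, "az": 0, "gripper": -1},
  {"dx": 0, "dy": 0, "dz": 0.8, "ax": 0, "ay": 0, "az": -0.08, "gripper": -1},
  {"dx": 0, "dy": 0, "dz": 0.8, "ax": 0, "ay": 0, "az": -0.17, "gripper": -1},
  {"dx": 0, "dy": 0, "dz": 0.8, "ax": 0, "ay": 0, "az": -0.259, "gripper": -1},
  {"dx": 0, "dy": 0, "dz": 0.8, "ax": 0, "ay": 0, "az": -0.259, "gripper": -1},
])

```text
time: 16.9
eef_pos: [0.5241, -0.2553, 0.0866]
tcp_rot: [0.999, -0.052, -0.001, -0.0]
contact_force: [-0.4, -0.1, -1.6]
opening: 0.565
finger_force: 84.5
```

jog_arm([
  {"dx": -0.02, "dy": 0.25, "dz": 0, "ax": 0, "ay": 0, "az": 0, "gripper": -1},
  {"dx": -0.05, "dy": 0.5, "dz": 0, "ax": 0, "ay": 0, "az": 0, "gripper": -1},
  {"dx": -0.09, "dy": 0.78, "dz": 0, "ax": 0, "ay": 0, "az": 0, "gripper": -1},
])

```text
time: 17.2
eef_pos: [0.5131, -0.1612, 0.0861]
tcp_rot: [0.999, -0.051, -0.001, -0.0]
contact_force: [0.3, -0.2, -2.7]
opening: 0.566
finger_force: 84.4
```

jog_arm([
  {"dx": -0.03, "dy": 0.3, "dz": 0, "ax": 0, "ay": 0, "az": 0, "gripper": -1},
  {"dx": -0.06, "dy": 0.6, "dz": 0, "ax": 0, "ay": 0, "az": 0, "gripper": -1},
  {"dx": -0.09, "dy": 0.78, "dz": 0, "ax": 0, "ay": 0, "az": 0, "gripper": -1},
])

```text
time: 17.5
eef_pos: [0.5016, -0.066, 0.0859]
tcp_rot: [0.999, -0.05, -0.001, -0.001]
contact_force: [-0.6, -1.4, -1.6]
opening: 0.568
finger_force: 84.5
```

jog_arm([
  {"dx": -0.03, "dy": 0.3, "dz": 0, "ax": 0, "ay": 0, "az": 0, "gripper": -1},
  {"dx": -0.06, "dy": 0.6, "dz": 0, "ax": 0, "ay": 0, "az": 0, "gripper": -1},
  {"dx": -0.1, "dy": 0.766, "dz": 0, "ax": 0, "ay": 0, "az": 0, "gripper": -1},
  {"dx": -0.1, "dy": 0.766, "dz": 0, "ax": 0, "ay": 0, "az": 0, "gripper": -1},
  {"dx": -0.1, "dy": 0.766, "dz": 0, "ax": 0, "ay": 0, "az": 0, "gripper": -1},
])

```text
time: 18.0
eef_pos: [0.4906, 0.0235, 0.0865]
tcp_rot: [0.999, -0.051, -0.0, 0.0]
contact_force: [0.6, -0.8, -1.7]
opening: 0.57
finger_force: 84.5
```

```bash
cat >> h.py <<'E'
U=np.array([np.cos(np.radians(-5.95)),np.sin(np.radians(-5.95))]);V=np.array([-U[1],U[0]]);O=np.array([.7156,-.0002])
def held(d,s,z0,z1,t0=.035,t1=.085):
    e=s['eef_pos'][:2];P=cloud(d);q=P[(P[...,2]>z0)&(P[...,2]<z1)];t=(q[:,:2]-e)@U;l=(q[:,:2]-e)@V
    k=(abs(l)<.035)&(t>.03)&(t<.145)
    if k.sum()<5: return None
    kk=k&(t>t0)&(t<t1)
    return 'mouth t',np.percentile(t[k],98).round(4),'lat',np.percentile(l[kk],[3,97]).round(4),'z top',np.percentile(q[kk][:,2],[25,50,75]).round(4),k.sum()
E
python3 - <<'E'
from h import *
a=shot('top');b=shot('scene');s=get_state();print(s['eef_pos'],s['tcp_rot'],s['contact_force'],s['opening'],s['finger_force'])
z=s['eef_pos'][2]+.0242+.011
for d in(a,b):print(held(d,s,z-.01,z+.015))
print('btn',[brass(a,bx) for bx in((215,125,232,145),(255,135,270,150),(288,160,310,180))])
for n,o,zz in(('sq',(.6785,.1232),.0625),('flat',(.661,.0048),.056)):
    P=cloud(b);m=(abs(P[...,0]-o[0]+.02)<.015)&(abs(P[...,1]-o[1]-.002)<.012)&(P[...,2]>.045)&(P[...,2]<.075);print(n,np.percentile(P[m][:,2],[25,50,75]) if m.sum() else None)
E
```

```text
[0.49122047 0.02262742 0.08686863] [ 9.98647642e-01 -5.19889360e-02 -1.11344872e-04  1.58815352e-04] [ 1.0422515   0.64478783 -1.01452781] 0.5701655900128784 84.52178835868835
('mouth t', np.float64(0.1033), 'lat', array([-0.0217,  0.0257]), 'z top', array([0.1209, 0.1224, 0.1237]), np.int64(253))
('mouth t', np.float64(0.1072), 'lat', array([-0.027 ,  0.0243]), 'z top', array([0.1194, 0.1219, 0.1233]), np.int64(257))
btn [(3, (np.float64(223.33333333333334), np.float64(136.66666666666666))), (1, (np.float64(263.0), np.float64(143.0))), (2, (np.float64(300.0), np.float64(173.5)))]
sq [0.06173558 0.06309045 0.0642632 ]
flat [0.05558101 0.05696184 0.05803251]
```

jog_arm([
  {"dx": 0, "dy": 0, "dz": -0.15, "ax": 0, "ay": 0, "az": 0, "gripper": -1},
  {"dx": 0, "dy": 0, "dz": -0.35, "ax": 0, "ay": 0, "az": 0, "gripper": -1},
  {"dx": 0, "dy": 0, "dz": -0.51, "ax": 0, "ay": 0, "az": 0, "gripper": -1},
  {"dx": 0, "dy": 0, "dz": -0.51, "ax": 0, "ay": 0, "az": 0, "gripper": -1},
  {"dx": 0, "dy": 0, "dz": -0.51, "ax": 0, "ay": 0, "az": 0, "gripper": -1},
])

```text
time: 18.6
eef_pos: [0.4913, 0.0226, 0.0259]
tcp_rot: [0.999, -0.053, -0.0, -0.0]
contact_force: [-0.6, 0.1, -1.5]
opening: 0.569
finger_force: 84.5
```

```bash
python3 - <<'E'
from h import *
a=shot('top');b=shot('scene');s=get_state();print(s['eef_pos'],s['contact_force'],s['opening'],s['finger_force'])
for d in(a,b):print(held(d,s,.052,.075))
f0=np.array([.6215,.0089])
print('lat of eef vs stub line',(s['eef_pos'][:2]-f0)@V,'along',(s['eef_pos'][:2]-f0)@U)
for n,d in(('t',a),('s',b)):  # stub seen now
    P=cloud(d);q=P[(P[...,2]>.048)&(P[...,2]<.062)];t=(q[:,:2]-f0)@U;l=(q[:,:2]-f0)@V
    for t0 in(.004,.014,.024): 
        k=(abs(l)<.03)&(t>t0)&(t<t0+.01)
        if k.sum()>4: print(n,t0,np.percentile(l[k],[3,97]).round(4),np.median(q[k][:,2]).round(4),k.sum())
E
```

```text
[0.49235249 0.02277073 0.02710344] [-0.43682395  0.12732746 -1.51976443] 0.5686667625269657 84.5168924331665
('mouth t', np.float64(0.1432), 'lat', array([-0.023 ,  0.0247]), 'z top', array([0.0602, 0.0615, 0.0638]), np.int64(301))
('mouth t', np.float64(0.1423), 'lat', array([-0.028,  0.023]), 'z top', array([0.0599, 0.062 , 0.0634]), np.int64(281))
lat of eef vs stub line 0.00040850298580369024 along -0.12988960622310552
t 0.004 [-0.0187  0.0193] 0.057 44
t 0.014 [-0.0178  0.0187] 0.0565 40
t 0.024 [-0.0168  0.0195] 0.0565 45
s 0.004 [-0.0241  0.0162] 0.0565 27
s 0.014 [-0.0216  0.0162] 0.0557 31
s 0.024 [-0.0225  0.0193] 0.0557 21
```

jog_arm([
  {"dx": 0.06, "dy": -0.006, "dz": -0.003, "ax": 0, "ay": 0, "az": 0, "gripper": -1},
  {"dx": 0.14, "dy": -0.015, "dz": -0.003, "ax": 0, "ay": 0, "az": 0, "gripper": -1},
  {"dx": 0.21, "dy": -0.022, "dz": -0.003, "ax": 0, "ay": 0, "az": 0, "gripper": -1},
  {"dx": 0.28, "dy": -0.029, "dz": -0.003, "ax": 0, "ay": 0, "az": 0, "gripper": -1},
  {"dx": 0.34, "dy": -0.035, "dz": -0.003, "ax": 0, "ay": 0, "az": 0, "gripper": -1},
  {"dx": 0.34, "dy": -0.035, "dz": -0.003, "ax": 0, "ay": 0, "az": 0, "gripper": -1},
])

```text
time: 19.3
eef_pos: [0.5332, 0.019, 0.0257]
tcp_rot: [0.999, -0.052, 0.001, 0.0]
contact_force: [0.3, 0.6, -1.2]
opening: 0.571
finger_force: 84.5
```

jog_arm([
  {"dx": 0.06, "dy": -0.006, "dz": 0, "ax": 0, "ay": 0, "az": 0, "gripper": -1},
  {"dx": 0.12, "dy": -0.012, "dz": 0, "ax": 0, "ay": 0, "az": 0, "gripper": -1},
  {"dx": 0.18, "dy": -0.019, "dz": 0, "ax": 0, "ay": 0, "az": 0, "gripper": -1},
  {"dx": 0.18, "dy": -0.019, "dz": 0, "ax": 0, "ay": 0, "az": 0, "gripper": -1},
])

```text
time: 19.7
eef_pos: [0.5549, 0.0168, 0.0259]
tcp_rot: [0.999, -0.052, 0.001, 0.0]
contact_force: [-0.1, 0.7, -1.9]
opening: 0.565
finger_force: 84.5
```

jog_arm([
  {"dx": 0.05, "dy": -0.006, "dz": 0, "ax": 0, "ay": 0, "az": 0, "gripper": -1},
  {"dx": 0.1, "dy": -0.012, "dz": 0, "ax": 0, "ay": 0, "az": 0, "gripper": -1},
  {"dx": 0.15, "dy": -0.018, "dz": 0, "ax": 0, "ay": 0, "az": 0, "gripper": -1},
  {"dx": 0.15, "dy": -0.018, "dz": 0, "ax": 0, "ay": 0, "az": 0, "gripper": -1},
])

```text
time: 20.1
eef_pos: [0.5736, 0.0144, 0.0263]
tcp_rot: [0.999, -0.052, 0.002, 0.0]
contact_force: [0.9, -1.1, 1.4]
opening: 0.57
finger_force: 84.8
```

jog_arm([
  {"dx": 0.05, "dy": -0.005, "dz": 0, "ax": 0, "ay": 0, "az": 0, "gripper": -1},
  {"dx": 0.1, "dy": -0.01, "dz": 0, "ax": 0, "ay": 0, "az": 0, "gripper": -1},
  {"dx": 0.14, "dy": -0.015, "dz": 0, "ax": 0, "ay": 0, "az": 0, "gripper": -1},
  {"dx": 0.14, "dy": -0.015, "dz": 0, "ax": 0, "ay": 0, "az": 0, "gripper": -1},
])

```text
time: 20.5
eef_pos: [0.5906, 0.0127, 0.026]
tcp_rot: [0.999, -0.052, 0.002, 0.0]
contact_force: [4.2, 0.1, -0.8]
opening: 0.571
finger_force: 84.6
```

jog_arm([
  {"dx": 0.03, "dy": -0.003, "dz": 0, "ax": 0, "ay": 0, "az": 0, "gripper": -1},
  {"dx": 0.05, "dy": -0.005, "dz": 0, "ax": 0, "ay": 0, "az": 0, "gripper": -1},
  {"dx": 0.05, "dy": -0.005, "dz": 0, "ax": 0, "ay": 0, "az": 0, "gripper": -1},
])

```text
time: 20.8
eef_pos: [0.5938, 0.0125, 0.0249]
tcp_rot: [0.999, -0.052, -0.001, -0.0]
contact_force: [-0.5, -0.1, -2.4]
opening: 0.568
finger_force: 84.6
```

```bash
python3 - <<'E'
from h import *
a=shot('top');b=shot('scene');s=get_state();print(s['eef_pos'],s['contact_force'])
f0=np.array([.6215,.0089])
u,v=proj(b,[.661,.0048,.063]);print(u,v,brass(b,(int(u)-25,int(v)-15,int(u)+25,int(v)+15)))
u,v=proj(a,[.661,.0048,.063]);print(u,v,brass(a,(int(u)-10,int(v)-10,int(u)+10,int(v)+10)))
P=cloud(a);q=P[(P[...,2]>.04)&(P[...,2]<.1)&(P[...,0]<.76)];t=(q[:,:2]-O)@U;l=(q[:,:2]-O)@V
for c in(.12,0,-.12):
    for sgn in(-1,1):
        k=(abs(l-c-sgn*.04)<.008)&(t>-.16)&(t<.01); print(c,sgn,'plate t',np.percentile(t[k],[2,10]).round(4),k.sum())
E
```

```text
[0.59369727 0.01250293 0.02502097] [-0.18153132  0.23637997 -1.74754685]
301.9127127064168 202.20721546346886 (8, (np.float64(311.5), np.float64(203.5)))
262.8098942823655 142.9826756607066 (0, None)
0.12 -1 plate t [-0.0137 -0.0133] 40
0.12 1 plate t [-0.0135 -0.0132] 46
0 -1 plate t [-0.0408 -0.0178] 41
0 1 plate t [-0.0179 -0.0177] 48
-0.12 -1 plate t [-0.0985 -0.0952] 185
-0.12 1 plate t [-0.0983 -0.0975] 147
```

jog_arm([
  {"dx": 0.03, "dy": -0.003, "dz": 0, "ax": 0, "ay": 0, "az": 0, "gripper": -1},
  {"dx": 0.05, "dy": -0.005, "dz": 0, "ax": 0, "ay": 0, "az": 0, "gripper": -1},
  {"dx": 0.05, "dy": -0.005, "dz": 0, "ax": 0, "ay": 0, "az": 0, "gripper": -1},
])

```text
time: 21.2
eef_pos: [0.5995, 0.012, 0.0249]
tcp_rot: [0.999, -0.052, -0.001, -0.0]
contact_force: [-2.5, -0.7, -1.3]
opening: 0.57
finger_force: 84.6
```

```bash
cat >> h.py <<'E'
def plates(a):
    P=cloud(a);q=P[(P[...,2]>.04)&(P[...,2]<.1)&(P[...,0]<.76)];t=(q[:,:2]-O)@U;l=(q[:,:2]-O)@V
    for n,c in(('sq',.12),('flat',0),('obl',-.12)):
        r=[]
        for s in(-1,1):
            k=(abs(l-c-s*.04)<.008)&(t>-.115)&(t<.01)
            if k.sum(): r.append(np.percentile(t[k],[2,10]).round(4).tolist())
        print(n,'plate t',r)
E
python3 - <<'E'
from h import *
a=shot('top');s=get_state();print(s['eef_pos'],s['contact_force']);plates(a)
E
```

```text
[0.59952401 0.01195581 0.02491773] [-4.17600659  0.19204659 -1.45084317]
sq plate t [[-0.0136, -0.013], [-0.0134, -0.0131]]
flat plate t [[-0.013, -0.0127], [-0.0129, -0.0126]]
obl plate t [[-0.0984, -0.0954], [-0.0985, -0.097]]
```

jog_arm([
  {"dx": -0.08, "dy": 0.008, "dz": 0, "ax": 0, "ay": 0, "az": 0, "gripper": -1},
  {"dx": -0.18, "dy": 0.019, "dz": 0, "ax": 0, "ay": 0, "az": 0, "gripper": -1},
  {"dx": -0.28, "dy": 0.029, "dz": 0, "ax": 0, "ay": 0, "az": 0, "gripper": -1},
  {"dx": -0.38, "dy": 0.04, "dz": 0, "ax": 0, "ay": 0, "az": 0, "gripper": -1},
  {"dx": -0.48, "dy": 0.05, "dz": 0, "ax": 0, "ay": 0, "az": 0, "gripper": -1},
  {"dx": -0.57, "dy": 0.06, "dz": 0, "ax": 0, "ay": 0, "az": 0, "gripper": -1},
  {"dx": -0.64, "dy": 0.067, "dz": 0, "ax": 0, "ay": 0, "az": 0, "gripper": -1},
  {"dx": -0.68, "dy": 0.071, "dz": 0, "ax": 0, "ay": 0, "az": 0, "gripper": -1},
  {"dx": -0.68, "dy": 0.071, "dz": 0, "ax": 0, "ay": 0, "az": 0, "gripper": -1},
])

```text
time: 22.15
eef_pos: [0.5178, 0.0206, 0.0256]
tcp_rot: [0.999, -0.052, -0.001, -0.0]
contact_force: [1.4, 0.0, 0.5]
opening: 0.568
finger_force: 84.7
```

```bash
python3 - <<'E'
from h import *
a=shot('top');b=shot('scene');s=get_state();print(s['eef_pos'],s['contact_force']);plates(a)
p=np.array([.58,.013,.064]);u,v=proj(b,p);print(u,v,brass(b,(int(u)-25,int(v)-15,int(u)+25,int(v)+15)))
E
```

```text
[0.51802784 0.02055303 0.02535956] [1.14320011 0.37419703 0.81766966]
sq plate t [[-0.0134, -0.0131], [-0.0136, -0.013]]
flat plate t [[-0.0912, -0.0906], [-0.0907, -0.0899]]
obl plate t [[-0.0986, -0.0952], [-0.0983, -0.097]]
280.94191733559677 192.31968706034445 (4, (np.float64(281.75), np.float64(193.0)))
```

jog_arm([
  {"dx": -0.03, "dy": 0.003, "dz": 0, "ax": 0, "ay": 0, "az": 0, "gripper": -1},
  {"dx": -0.055, "dy": 0.006, "dz": 0, "ax": 0, "ay": 0, "az": 0, "gripper": -1},
  {"dx": -0.055, "dy": 0.006, "dz": 0, "ax": 0, "ay": 0, "az": 0, "gripper": -1},
])

```text
time: 22.55
eef_pos: [0.5119, 0.0212, 0.0255]
tcp_rot: [0.999, -0.052, -0.0, -0.0]
contact_force: [4.1, -0.6, -0.1]
opening: 0.57
finger_force: 84.7
```

```bash
python3 - <<'E'
from h import *
a=shot('top');b=shot('scene');s=get_state();print(s['eef_pos'],s['contact_force']);plates(a)
E
```

```text
[0.51197096 0.02114383 0.02543944] [ 3.99743486 -0.2636916   0.88033073]
sq plate t [[-0.0137, -0.0134], [-0.0138, -0.0132]]
flat plate t [[-0.0969, -0.0966], [-0.0969, -0.0958]]
obl plate t [[-0.0984, -0.0951], [-0.0985, -0.0975]]
```

jog_arm([
  {"dx": -0.01, "dy": 0.001, "dz": 0, "ax": 0, "ay": 0, "az": 0, "gripper": -1},
  {"dx": -0.01, "dy": 0.001, "dz": 0, "ax": 0, "ay": 0, "az": 0, "gripper": -1},
])

```text
time: 22.85
eef_pos: [0.511, 0.0212, 0.0255]
tcp_rot: [0.999, -0.052, 0.0, -0.0]
contact_force: [4.9, 0.7, -0.9]
opening: 0.571
finger_force: 84.7
```

```bash
python3 - <<'E'
from h import *
a=shot('top');b=shot('scene');s=get_state();print(s['eef_pos'],s['contact_force']);plates(a)
E
```

```text
[0.51101288 0.02119343 0.02555624] [ 3.1824435   0.88351844 -0.13119279]
sq plate t [[-0.0137, -0.0133], [-0.0142, -0.0133]]
flat plate t [[-0.0981, -0.0975], [-0.0981, -0.0964]]
obl plate t [[-0.0983, -0.0957], [-0.0983, -0.0974]]
```

jog_arm([
  {"dx": -0.01, "dy": 0.001, "dz": 0, "ax": 0, "ay": 0, "az": 0, "gripper": -1},
  {"dx": -0.01, "dy": 0.001, "dz": 0, "ax": 0, "ay": 0, "az": 0, "gripper": -1},
])

```text
time: 23.15
eef_pos: [0.5104, 0.0212, 0.0258]
tcp_rot: [0.999, -0.052, 0.001, 0.0]
contact_force: [3.8, 0.0, -0.3]
opening: 0.569
finger_force: 84.7
```

```bash
python3 - <<'E'
from h import *
a=shot('top');b=shot('scene');s=get_state();print(s['eef_pos'],s['contact_force']);plates(a)
E
```

```text
[0.51036471 0.0212179  0.0258184 ] [5.82562623 1.40276457 0.32822734]
sq plate t [[-0.0137, -0.0132], [-0.0136, -0.0133]]
flat plate t [[-0.0983, -0.0979], [-0.0985, -0.0969]]
obl plate t [[-0.0982, -0.0944], [-0.0984, -0.0967]]
```

jog_arm([
  {"dx": -0.01, "dy": 0.001, "dz": 0, "ax": 0, "ay": 0, "az": 0, "gripper": -1},
  {"dx": -0.01, "dy": 0.001, "dz": 0, "ax": 0, "ay": 0, "az": 0, "gripper": -1},
])

```text
time: 23.45
eef_pos: [0.5103, 0.0212, 0.0263]
tcp_rot: [0.999, -0.052, 0.002, 0.0]
contact_force: [6.8, 0.9, -0.3]
opening: 0.572
finger_force: 84.7
```

```bash
python3 - <<'E'
from h import *
a=shot('top');b=shot('scene');s=get_state();print(s['eef_pos'],s['contact_force']);plates(a)
p=np.array([.577,.0135,.064]);u,v=proj(b,p);print(u,v,brass(b,(int(u)-25,int(v)-15,int(u)+25,int(v)+15)))
E
```

```text
[0.51029596 0.02124588 0.02633857] [ 6.73220847  0.39789034 -0.41668415]
sq plate t [[-0.0138, -0.0133], [-0.0138, -0.0134]]
flat plate t [[-0.0986, -0.0979], [-0.0984, -0.0975]]
obl plate t [[-0.0984, -0.0954], [-0.0985, -0.0973]]
280.2218559005332 191.94743429270392 (4, (np.float64(281.25), np.float64(190.75)))
```

The flat pan is at its stop: the force rises to 6.8 N and its plate is level with the oblong pan's. I back off, release and lift.

jog_arm([
  {"dx": 0.02, "dy": -0.002, "dz": 0, "ax": 0, "ay": 0, "az": 0, "gripper": -1},
  {"dx": 0.035, "dy": -0.0035, "dz": 0, "ax": 0, "ay": 0, "az": 0, "gripper": -1},
  {"dx": 0.035, "dy": -0.0035, "dz": 0, "ax": 0, "ay": 0, "az": 0, "gripper": 1},
  {"dx": 0.035, "dy": -0.0035, "dz": 0, "ax": 0, "ay": 0, "az": 0, "gripper": 1},
  {"dx": 0.035, "dy": -0.0035, "dz": 0, "ax": 0, "ay": 0, "az": 0, "gripper": 1},
  {"dx": 0.035, "dy": -0.0035, "dz": 0, "ax": 0, "ay": 0, "az": 0, "gripper": 1},
  {"dx": 0.035, "dy": -0.0035, "dz": 0, "ax": 0, "ay": 0, "az": 0, "gripper": 1},
])

```text
time: 24.25
eef_pos: [0.5124, 0.021, 0.0254]
tcp_rot: [0.999, -0.052, -0.0, -0.0]
contact_force: [-0.1, 0.9, -0.4]
opening: 0.999
finger_force: 0.0
```

jog_arm([
  {"dx": 0, "dy": 0, "dz": 0.2, "ax": 0, "ay": 0, "az": 0, "gripper": 1},
  {"dx": 0, "dy": 0, "dz": 0.5, "ax": 0, "ay": 0, "az": 0, "gripper": 1},
  {"dx": 0, "dy": 0, "dz": 1, "ax": 0, "ay": 0, "az": 0, "gripper": 1},
  {"dx": 0, "dy": 0, "dz": 1, "ax": 0, "ay": 0, "az": 0, "gripper": 1},
  {"dx": 0, "dy": 1, "dz": 1, "ax": 0, "ay": 0, "az": 0, "gripper": 1},
  {"dx": 0, "dy": 1, "dz": 1, "ax": 0, "ay": 0, "az": 0, "gripper": 1},
  {"dx": 0, "dy": 1, "dz": 1, "ax": 0, "ay": 0, "az": 0, "gripper": 1},
])

```text
time: 24.95
eef_pos: [0.512, 0.1438, 0.1453]
tcp_rot: [0.999, -0.051, -0.0, -0.0]
contact_force: [-0.1, -0.2, 0.8]
opening: 1.001
finger_force: 0.0
```

```bash
python3 - <<'E'
from h import *
a=shot('top');b=shot('scene');s=get_state();print(s['eef_pos'],s['tcp_rot'],s['qpos'].round(2));plates(a)
for p in([.577,.0135,.064],[.5743,-.1065,.067]):
  for d in(a,b):
    u,v=proj(d,p);print(round(u),round(v),brass(d,(int(u)-8,int(v)-8,int(u)+9,int(v)+9)))
handle(a,'square',(.487,.397));handle(b,'square',(.487,.397))
E
```

```text
[0.51196601 0.14323936 0.14497998] [ 9.98739767e-01 -5.01860629e-02 -4.73402245e-04 -1.13769331e-04] [0.08 0.04 1.99 0.   1.11 1.75]
sq plate t [[-0.0139, -0.0135], [-0.0138, -0.0133]]
flat plate t [[-0.0988, -0.0981], [-0.0985, -0.0973]]
obl plate t [[-0.0984, -0.0947], [-0.0984, -0.0972]]
260 171 (2, (np.float64(260.0), np.float64(169.5)))
280 192 (7, (np.float64(281.2857142857143), np.float64(194.0)))
300 172 (2, (np.float64(300.0), np.float64(173.5)))
258 208 (7, (np.float64(256.0), np.float64(209.0)))
square origin [449.8 397.3] yaw deg 1.72 dims 196 45 exp 195 47 grip lat fit [ 0.027 -3.168] grip lat pct [-20.9  13.9]
square origin [452.9 392.6] yaw deg 2.68 dims 196 52 exp 195 47 grip lat fit [ 0.027 -5.415] grip lat pct [-22.2  16.1]
```

jog_arm([
  {"dx": -0.1, "dy": 0.4, "dz": 0, "ax": 0, "ay": 0, "az": 0.05, "gripper": 0.5},
  {"dx": -0.2, "dy": 0.8, "dz": 0, "ax": 0, "ay": 0, "az": 0.097, "gripper": 0.5},
  {"dx": -0.2, "dy": 1, "dz": 0, "ax": 0, "ay": 0, "az": 0.097, "gripper": 0.5},
])

```text
time: 25.35
eef_pos: [0.4873, 0.2624, 0.1449]
tcp_rot: [1.0, 0.025, -0.001, 0.0]
contact_force: [0.0, -0.8, 0.5]
opening: 0.754
finger_force: 0.0
```

jog_arm([
  {"dx": -0.2, "dy": 0.4, "dz": 0, "ax": 0, "ay": 0, "az": 0, "gripper": 0.5},
  {"dx": -0.22, "dy": 0.8, "dz": 0, "ax": 0, "ay": 0, "az": 0, "gripper": 0.5},
  {"dx": -0.22, "dy": 1, "dz": -0.2, "ax": 0, "ay": 0, "az": 0, "gripper": 0.5},
  {"dx": -0.22, "dy": 1, "dz": -0.4, "ax": 0, "ay": 0, "az": 0, "gripper": 0.5},
  {"dx": -0.22, "dy": 1, "dz": -0.4, "ax": 0, "ay": 0, "az": 0, "gripper": 0.5},
  {"dx": -0.22, "dy": 1, "dz": -0.4, "ax": 0, "ay": 0, "az": 0, "gripper": 0.5},
])

```text
time: 25.95
eef_pos: [0.4623, 0.3798, 0.0968]
tcp_rot: [1.0, 0.024, -0.001, 0.001]
contact_force: [0.7, -0.9, 1.2]
opening: 0.748
finger_force: 0.0
```

```bash
python3 - <<'E'
from h import *
a=shot('top');b=shot('scene');s=get_state();print(s['eef_pos'],s['tcp_rot'],s['qpos'].round(2),s['opening'])
e=s['eef_pos'][:2];yaw=2*np.arctan2(s['tcp_rot'][1],s['tcp_rot'][0]);u=np.array([np.cos(yaw),np.sin(yaw)]);v=np.array([-u[1],u[0]])
for n,d in(('top',a),('scene',b)):
    P=cloud(d)
    for nm,z0,z1 in(('handle',.033,.056),('low',.008,.03),('finger',.06,.14)):
        q=P[(P[...,2]>z0)&(P[...,2]<z1)];t=(q[:,:2]-e)@u;l=(q[:,:2]-e)@v
        for c in(-.05,-.03,0,.03,.05,.08,.11):
            k=(abs(t-c)<.006)&(abs(l)<.1)
            if k.sum()>4: print(n,nm,c,np.percentile(l[k],[2,50,98]).round(3),k.sum())
E
```

```text
[0.46351649 0.38042129 0.09884922] [ 9.99727925e-01  2.33047894e-02  9.02438512e-04 -3.84875305e-04] [ 0.52  0.24  1.86 -0.    1.04  2.04] 0.7513818804191956
top handle -0.05 [-0.003  0.005  0.014] 27
top handle -0.03 [-0.003  0.006  0.019] 34
top handle 0.03 [-0.003  0.013  0.031] 49
top handle 0.05 [-0.003  0.015  0.031] 50
top handle 0.08 [-0.002  0.018  0.034] 36
top handle 0.11 [-0.006  0.015  0.036] 57
top low -0.05 [-0.004 -0.003 -0.002] 10
top low -0.03 [-0.018 -0.003 -0.002] 9
top low 0.03 [-0.086 -0.082 -0.001] 16
top low 0.05 [-0.088 -0.008 -0.001] 21
top low 0.08 [-0.092 -0.003  0.028] 22
top low 0.11 [-0.007 -0.003 -0.   ] 10
scene handle -0.05 [-0.012  0.001  0.024] 21
scene handle -0.03 [-0.009 -0.002  0.029] 19
scene handle 0 [-0.006  0.002  0.021] 20
scene handle 0.03 [-0.01   0.005  0.032] 24
scene handle 0.05 [-0.008  0.009  0.033] 23
scene handle 0.08 [-0.008  0.005  0.03 ] 22
scene handle 0.11 [-0.008  0.001  0.035] 19
scene low -0.05 [-0.072 -0.004  0.004] 16
scene low -0.03 [-0.009 -0.004 -0.   ] 11
scene low 0 [-0.008 -0.005  0.001] 8
scene low 0.03 [-0.094 -0.007  0.003] 29
scene low 0.05 [-0.089 -0.074  0.003] 30
scene low 0.08 [-0.08  -0.008  0.005] 27
scene low 0.11 [-0.009 -0.003  0.033] 21
scene finger 0 [-0.05   0.025  0.035] 23
```

jog_arm([
  {"dx": 0, "dy": 0.11, "dz": 0, "ax": 0, "ay": 0, "az": 0.005, "gripper": 0.5},
  {"dx": 0, "dy": 0.11, "dz": -0.1, "ax": 0, "ay": 0, "az": 0.005, "gripper": 0.5},
  {"dx": 0, "dy": 0.11, "dz": -0.3, "ax": 0, "ay": 0, "az": 0.005, "gripper": 0.5},
  {"dx": 0, "dy": 0.11, "dz": -0.55, "ax": 0, "ay": 0, "az": 0.005, "gripper": 0.5},
  {"dx": 0, "dy": 0.11, "dz": -0.75, "ax": 0, "ay": 0, "az": 0.005, "gripper": 0.5},
  {"dx": 0, "dy": 0.11, "dz": -0.84, "ax": 0, "ay": 0, "az": 0.005, "gripper": 0.5},
  {"dx": 0, "dy": 0.11, "dz": -0.84, "ax": 0, "ay": 0, "az": 0.005, "gripper": 0.5},
])

```text
time: 26.75
eef_pos: [0.461, 0.3934, -0.0054]
tcp_rot: [1.0, 0.028, -0.002, 0.001]
contact_force: [0.4, 0.4, 0.5]
opening: 0.752
finger_force: 0.0
```

jog_arm([
  {"dx": 0, "dy": 0, "dz": 0, "ax": 0, "ay": 0, "az": 0, "gripper": -1},
  {"dx": 0, "dy": 0, "dz": 0, "ax": 0, "ay": 0, "az": 0, "gripper": -1},
  {"dx": 0, "dy": 0, "dz": 0, "ax": 0, "ay": 0, "az": 0, "gripper": -1},
  {"dx": 0, "dy": 0, "dz": 0, "ax": 0, "ay": 0, "az": 0, "gripper": -1},
  {"dx": 0, "dy": 0, "dz": 0, "ax": 0, "ay": 0, "az": 0, "gripper": -1},
  {"dx": 0, "dy": 0, "dz": 0, "ax": 0, "ay": 0, "az": 0, "gripper": -1},
])

```text
time: 27.35
eef_pos: [0.4638, 0.3951, -0.0013]
tcp_rot: [1.0, 0.028, 0.002, -0.001]
contact_force: [-0.5, 0.3, 6.7]
opening: 0.398
finger_force: 80.5
```

```bash
python3 - <<'E'
from h import *
b=shot('scene');a=shot('top');s=get_state();print(s['eef_pos'],s['tcp_rot'],s['contact_force'],s['opening'],s['finger_force'])
e=s['eef_pos'][:2];yaw=2*np.arctan2(s['tcp_rot'][1],s['tcp_rot'][0]);u=np.array([np.cos(yaw),np.sin(yaw)]);v=np.array([-u[1],u[0]])
for d in(a,b):
    P=cloud(d);q=P[(P[...,2]>.03)&(P[...,2]<.056)];t=(q[:,:2]-e)@u;l=(q[:,:2]-e)@v;k=(abs(l)<.03)&(abs(t)<.16);print(np.percentile(t[k],[1,99]).round(4),np.percentile(l[k&(t>.04)&(t<.1)],[3,97]).round(4))
E
```

```text
[ 0.46374701  0.39506736 -0.00127271] [ 9.99608495e-01  2.79203845e-02  1.58301733e-03 -8.95532466e-04] [0.04100704 0.21117454 6.32099783] 0.4002899962346047 80.5367374420166
[-0.0718  0.1216] [-0.0164  0.0179]
[-0.0698  0.1229] [-0.0237  0.0172]
```

jog_arm([
  {"dx": 0, "dy": 0, "dz": 0.2, "ax": 0, "ay": 0, "az": 0, "gripper": -1},
  {"dx": 0, "dy": 0, "dz": 0.5, "ax": 0, "ay": 0, "az": 0, "gripper": -1},
  {"dx": 0, "dy": 0, "dz": 0.8, "ax": 0, "ay": 0, "az": -0.05, "gripper": -1},
  {"dx": 0, "dy": 0, "dz": 0.8, "ax": 0, "ay": 0, "az": -0.102, "gripper": -1},
  {"dx": 0, "dy": 0, "dz": 0.8, "ax": 0, "ay": 0, "az": -0.102, "gripper": -1},
])

```text
time: 27.95
eef_pos: [0.4624, 0.3943, 0.0936]
tcp_rot: [0.999, -0.052, 0.001, -0.0]
contact_force: [-0.5, 0.1, -2.6]
opening: 0.402
finger_force: 80.0
```

jog_arm([
  {"dx": 0.02, "dy": -0.2, "dz": 0, "ax": 0, "ay": 0, "az": 0, "gripper": -1},
  {"dx": 0.05, "dy": -0.45, "dz": 0, "ax": 0, "ay": 0, "az": 0, "gripper": -1},
  {"dx": 0.08, "dy": -0.71, "dz": 0, "ax": 0, "ay": 0, "az": 0, "gripper": -1},
])

```text
time: 28.25
eef_pos: [0.4701, 0.3076, 0.0904]
tcp_rot: [0.999, -0.051, -0.002, 0.001]
contact_force: [0.7, 0.6, -2.1]
opening: 0.398
finger_force: 80.2
```

jog_arm([
  {"dx": 0.02, "dy": -0.25, "dz": 0, "ax": 0, "ay": 0, "az": 0, "gripper": -1},
  {"dx": 0.05, "dy": -0.5, "dz": 0, "ax": 0, "ay": 0, "az": 0, "gripper": -1},
  {"dx": 0.08, "dy": -0.7, "dz": 0, "ax": 0, "ay": 0, "az": 0, "gripper": -1},
])

```text
time: 28.55
eef_pos: [0.4796, 0.223, 0.0905]
tcp_rot: [0.999, -0.051, -0.002, 0.001]
contact_force: [0.3, -0.4, -1.3]
opening: 0.399
finger_force: 80.2
```

jog_arm([
  {"dx": 0.02, "dy": -0.25, "dz": 0, "ax": 0, "ay": 0, "az": 0, "gripper": -1},
  {"dx": 0.05, "dy": -0.5, "dz": 0, "ax": 0, "ay": 0, "az": 0, "gripper": -1},
  {"dx": 0.073, "dy": -0.69, "dz": 0, "ax": 0, "ay": 0, "az": 0, "gripper": -1},
  {"dx": 0.073, "dy": -0.69, "dz": 0, "ax": 0, "ay": 0, "az": 0, "gripper": -1},
  {"dx": 0.073, "dy": -0.69, "dz": 0, "ax": 0, "ay": 0, "az": 0, "gripper": -1},
])

```text
time: 29.05
eef_pos: [0.489, 0.142, 0.0912]
tcp_rot: [0.999, -0.052, -0.002, -0.0]
contact_force: [-0.2, -0.4, -2.2]
opening: 0.394
finger_force: 80.3
```

```bash
python3 - <<'E'
from h import *
a=shot('top');b=shot('scene');s=get_state();print(s['eef_pos'],s['tcp_rot'],s['contact_force'],s['opening'],s['finger_force'])
z=s['eef_pos'][2]+.0248+.0175;print('exp top',z)
for d in(a,b):print(held(d,s,z-.012,z+.015,.04,.1),held(d,s,z-.012,z+.015,.035,.06),held(d,s,z-.012,z+.015,.08,.105))
plates(a)
f0=np.array([.6394,.1273]);print('lat',(s['eef_pos'][:2]-f0)@V,'along',(s['eef_pos'][:2]-f0)@U)
E
```

```text
[0.48939262 0.14281178 0.09180695] [ 9.98669824e-01 -5.15522832e-02 -9.70490818e-04 -6.10877192e-05] [-0.04454401  0.84810482 -1.85163059] 0.40181448368820166 80.30761957168579
exp top 0.13410695456167043Traceback (most recent call last):
  File "<stdin>", line 4, in <module>
  File "h.py", line 47, in held
    return 'mouth t',np.percentile(t[k],98).round(4),'lat',np.percentile(l[kk],[3,97]).round(4),'z top',np.percentile(q[kk][:,2],[25,50,75]).round(4),k.sum()
                                                           ~~~~~~~~~~~~~^^^^^^^^^^^^^^
    return _quantile_unchecked(
        a, q, axis, out, overwrite_input, method, keepdims, weights)
    return _ureduce(a,
                    func=_quantile_ureduce_func,
    ...<5 lines>...
                    overwrite_input=overwrite_input,
                    method=method)
    r = func(a, **kwargs)
    result = _quantile(arr,
                       quantiles=q,
    ...<2 lines>...
                       out=out,
                       weights=wgt)
    slices_having_nans = np.isnan(arr[-1, ...])
                                  ~~~^^^^^^^^^
IndexError: index -1 is out of bounds for axis 0 with size 0
```

jog_arm([
  {"dx": 0, "dy": 0, "dz": -0.15, "ax": 0, "ay": 0, "az": 0, "gripper": -1},
  {"dx": 0, "dy": 0, "dz": -0.35, "ax": 0, "ay": 0, "az": 0, "gripper": -1},
  {"dx": 0, "dy": 0, "dz": -0.55, "ax": 0, "ay": 0, "az": 0, "gripper": -1},
  {"dx": 0, "dy": 0, "dz": -0.55, "ax": 0, "ay": 0, "az": 0, "gripper": -1},
  {"dx": 0, "dy": 0, "dz": -0.55, "ax": 0, "ay": 0, "az": 0, "gripper": -1},
])

```text
time: 29.65
eef_pos: [0.4898, 0.1429, 0.0265]
tcp_rot: [0.999, -0.051, -0.001, 0.0]
contact_force: [-0.4, -0.5, -1.5]
opening: 0.399
finger_force: 80.3
```

```bash
python3 - <<'E'
from h import *
a=shot('top');b=shot('scene');s=get_state();print(s['eef_pos'],s['tcp_rot'],s['contact_force'],s['opening'])
f0=np.array([.6394,.1273]);print('lat',(s['eef_pos'][:2]-f0)@V,'along',(s['eef_pos'][:2]-f0)@U)
for n,d in(('t',a),('s',b)):
    P=cloud(d);q=P[(P[...,2]>.052)&(P[...,2]<.085)];t=(q[:,:2]-f0)@U;l=(q[:,:2]-f0)@V
    for t0 in np.arange(-.12,.05,.01):
        k=(abs(l)<.03)&(t>t0)&(t<t0+.01)
        if k.sum()>4: print(n,t0.round(3),np.percentile(l[k],[3,97]).round(4),np.percentile(q[k][:,2],[50,80]).round(4),k.sum())
plates(a)
E
```

```text
[0.49141393 0.14277615 0.02810793] [ 9.98663891e-01 -5.16604027e-02  1.26160742e-03 -2.07715386e-04] [ 0.56557379 -0.16503259 -2.42309481] 0.39453114550217644
lat 5.245642241119477e-05 along -0.1487930973949201
t -0.09 [-0.0024  0.0188] [0.0697 0.0717] 19
t -0.08 [-0.0158  0.0169] [0.0685 0.0708] 33
t -0.07 [-0.0159  0.0177] [0.069  0.0708] 20
t -0.06 [-0.0165  0.017 ] [0.0688 0.0706] 37
t -0.05 [-0.0177  0.0197] [0.0683 0.0712] 45
t -0.04 [-0.0203  0.0213] [0.0722 0.0747] 53
t -0.03 [-0.0212  0.0089] [0.0722 0.0741] 10
t -0.0 [-0.0113  0.0118] [0.0618 0.0643] 32
t 0.01 [-0.0113  0.0133] [0.0628 0.065 ] 29
t 0.02 [-0.0101  0.0113] [0.0636 0.0651] 26
t 0.03 [-0.0114  0.0129] [0.0635 0.0667] 33
t 0.04 [-0.011   0.0127] [0.0644 0.0689] 27
s -0.12 [-0.0218  0.0152] [0.0703 0.0729] 29
s -0.11 [-0.0218  0.0121] [0.0688 0.0713] 24
s -0.1 [-0.0214  0.0158] [0.0694 0.0721] 30
s -0.09 [-0.0212  0.0142] [0.0681 0.0714] 26
s -0.08 [-0.021   0.0179] [0.0669 0.0716] 38
s -0.07 [-0.0199  0.0162] [0.0655 0.0691] 21
s -0.06 [-0.0204  0.0171] [0.0682 0.0699] 28
s -0.05 [-0.0198  0.0148] [0.0694 0.0708] 25
s -0.04 [-0.0232  0.0192] [0.0707 0.0717] 34
s -0.03 [-0.0229  0.0256] [0.0664 0.0758] 31
s -0.0 [-0.0149  0.0085] [0.0611 0.0628] 12
s 0.01 [-0.0146  0.0116] [0.0625 0.0644] 16
s 0.02 [-0.0124  0.0006] [0.0655 0.066 ] 5
sq plate t [[-0.0143, -0.0134], [-0.0139, -0.0133]]
flat plate t [[-0.0985, -0.0982], [-0.0982, -0.0975]]
obl plate t [[-0.0983, -0.096], [-0.0983, -0.0967]]
```

jog_arm([
  {"dx": 0.06, "dy": -0.006, "dz": -0.013, "ax": 0, "ay": 0, "az": 0, "gripper": -1},
  {"dx": 0.12, "dy": -0.013, "dz": -0.013, "ax": 0, "ay": 0, "az": 0, "gripper": -1},
  {"dx": 0.18, "dy": -0.019, "dz": -0.013, "ax": 0, "ay": 0, "az": 0, "gripper": -1},
  {"dx": 0.18, "dy": -0.019, "dz": -0.013, "ax": 0, "ay": 0, "az": 0, "gripper": -1},
])

```text
time: 30.15
eef_pos: [0.5138, 0.1397, 0.0259]
tcp_rot: [0.999, -0.052, 0.001, -0.0]
contact_force: [0.5, 0.3, -1.9]
opening: 0.398
finger_force: 80.3
```

jog_arm([
  {"dx": 0.06, "dy": -0.006, "dz": 0, "ax": 0, "ay": 0, "az": 0, "gripper": -1},
  {"dx": 0.12, "dy": -0.013, "dz": 0, "ax": 0, "ay": 0, "az": 0, "gripper": -1},
  {"dx": 0.18, "dy": -0.019, "dz": 0, "ax": 0, "ay": 0, "az": 0, "gripper": -1},
  {"dx": 0.18, "dy": -0.019, "dz": 0, "ax": 0, "ay": 0, "az": 0, "gripper": -1},
])

```text
time: 30.55
eef_pos: [0.5349, 0.1374, 0.0255]
tcp_rot: [0.999, -0.052, 0.001, -0.0]
contact_force: [0.4, 0.1, -2.0]
opening: 0.396
finger_force: 80.3
```

jog_arm([
  {"dx": 0.06, "dy": -0.006, "dz": 0, "ax": 0, "ay": 0, "az": 0, "gripper": -1},
  {"dx": 0.12, "dy": -0.013, "dz": 0, "ax": 0, "ay": 0, "az": 0, "gripper": -1},
  {"dx": 0.18, "dy": -0.019, "dz": 0, "ax": 0, "ay": 0, "az": 0, "gripper": -1},
  {"dx": 0.18, "dy": -0.019, "dz": 0, "ax": 0, "ay": 0, "az": 0, "gripper": -1},
])

```text
time: 30.95
eef_pos: [0.5567, 0.1352, 0.0257]
tcp_rot: [0.999, -0.052, 0.001, -0.0]
contact_force: [0.6, -0.3, -0.7]
opening: 0.399
finger_force: 80.4
```

jog_arm([
  {"dx": 0.05, "dy": -0.005, "dz": 0, "ax": 0, "ay": 0, "az": 0, "gripper": -1},
  {"dx": 0.1, "dy": -0.01, "dz": 0, "ax": 0, "ay": 0, "az": 0, "gripper": -1},
  {"dx": 0.15, "dy": -0.016, "dz": 0, "ax": 0, "ay": 0, "az": 0, "gripper": -1},
  {"dx": 0.15, "dy": -0.016, "dz": 0, "ax": 0, "ay": 0, "az": 0, "gripper": -1},
])

```text
time: 31.35
eef_pos: [0.5755, 0.1332, 0.0261]
tcp_rot: [0.999, -0.052, 0.002, -0.0]
contact_force: [1.2, -0.9, 0.7]
opening: 0.401
finger_force: 80.6
```

jog_arm([
  {"dx": 0.05, "dy": -0.005, "dz": 0, "ax": 0, "ay": 0, "az": 0, "gripper": -1},
  {"dx": 0.1, "dy": -0.01, "dz": 0, "ax": 0, "ay": 0, "az": 0, "gripper": -1},
  {"dx": 0.16, "dy": -0.017, "dz": 0, "ax": 0, "ay": 0, "az": 0, "gripper": -1},
  {"dx": 0.16, "dy": -0.017, "dz": 0, "ax": 0, "ay": 0, "az": 0, "gripper": -1},
])

```text
time: 31.75
eef_pos: [0.5933, 0.1311, 0.025]
tcp_rot: [0.999, -0.052, 0.0, -0.0]
contact_force: [0.3, -0.0, -2.6]
opening: 0.395
finger_force: 80.3
```

```bash
python3 - <<'E'
from h import *
a=shot('top');s=get_state();print(s['eef_pos'],s['contact_force']);plates(a)
E
```

```text
[0.59249067 0.13119592 0.02472866] [ 0.35410014 -0.02866926 -2.44448413]
sq plate t [[-0.0124, -0.0121], [-0.0125, -0.0118]]
flat plate t [[-0.0986, -0.098], [-0.0985, -0.0976]]
obl plate t [[-0.0983, -0.0955], [-0.0984, -0.0975]]
```

jog_arm([
  {"dx": 0.01, "dy": -0.001, "dz": 0, "ax": 0, "ay": 0, "az": 0, "gripper": -1},
  {"dx": -0.08, "dy": 0.008, "dz": 0, "ax": 0, "ay": 0, "az": 0, "gripper": -1},
  {"dx": -0.18, "dy": 0.019, "dz": 0, "ax": 0, "ay": 0, "az": 0, "gripper": -1},
  {"dx": -0.28, "dy": 0.029, "dz": 0, "ax": 0, "ay": 0, "az": 0, "gripper": -1},
  {"dx": -0.38, "dy": 0.04, "dz": 0, "ax": 0, "ay": 0, "az": 0, "gripper": -1},
  {"dx": -0.48, "dy": 0.05, "dz": 0, "ax": 0, "ay": 0, "az": 0, "gripper": -1},
  {"dx": -0.57, "dy": 0.06, "dz": 0, "ax": 0, "ay": 0, "az": 0, "gripper": -1},
  {"dx": -0.64, "dy": 0.067, "dz": 0, "ax": 0, "ay": 0, "az": 0, "gripper": -1},
  {"dx": -0.68, "dy": 0.071, "dz": 0, "ax": 0, "ay": 0, "az": 0, "gripper": -1},
  {"dx": -0.68, "dy": 0.071, "dz": 0, "ax": 0, "ay": 0, "az": 0, "gripper": -1},
])

```text
time: 32.8
eef_pos: [0.5101, 0.1401, 0.0253]
tcp_rot: [0.999, -0.052, -0.0, -0.0]
contact_force: [2.0, 0.2, -1.0]
opening: 0.399
finger_force: 80.5
```

```bash
python3 - <<'E'
from h import *
a=shot('top');b=shot('scene');s=get_state();print(s['eef_pos'],s['contact_force'],s['opening'],s['finger_force']);plates(a)
E
```

```text
[0.5102244  0.14009997 0.02510242] [ 1.06519655 -0.06443057 -0.34556342] 0.39638663056757845 80.46937465667725
sq plate t [[-0.0922, -0.0915], [-0.0924, -0.0913]]
flat plate t [[-0.0985, -0.098], [-0.0983, -0.0977]]
obl plate t [[-0.0983, -0.0948], [-0.0983, -0.0968]]
```

Locked and following; 6 mm remain.

jog_arm([
  {"dx": -0.03, "dy": 0.003, "dz": 0, "ax": 0, "ay": 0, "az": 0, "gripper": -1},
  {"dx": -0.055, "dy": 0.006, "dz": 0, "ax": 0, "ay": 0, "az": 0, "gripper": -1},
  {"dx": -0.055, "dy": 0.006, "dz": 0, "ax": 0, "ay": 0, "az": 0, "gripper": -1},
])

```text
time: 33.2
eef_pos: [0.504, 0.1408, 0.0252]
tcp_rot: [0.999, -0.052, 0.0, -0.0]
contact_force: [3.5, -0.2, -1.2]
opening: 0.397
finger_force: 80.5
```

```bash
python3 - <<'E'
from h import *
a=shot('top');s=get_state();print(s['eef_pos'],s['contact_force']);plates(a)
E
```

```text
[0.50397045 0.14073043 0.02515984] [ 3.15730917  0.21291612 -0.50666874]
sq plate t [[-0.0981, -0.0976], [-0.098, -0.0972]]
flat plate t [[-0.0981, -0.0978], [-0.0986, -0.097]]
obl plate t [[-0.0983, -0.0957], [-0.0983, -0.0968]]
```

jog_arm([
  {"dx": -0.01, "dy": 0.001, "dz": 0, "ax": 0, "ay": 0, "az": 0, "gripper": -1},
  {"dx": -0.01, "dy": 0.001, "dz": 0, "ax": 0, "ay": 0, "az": 0, "gripper": -1},
])

```text
time: 33.45
eef_pos: [0.5038, 0.1408, 0.0256]
tcp_rot: [0.999, -0.052, 0.001, -0.0]
contact_force: [5.8, -0.4, -0.6]
opening: 0.399
finger_force: 80.5
```

```bash
python3 - <<'E'
from h import *
a=shot('top');s=get_state();print(s['eef_pos'],s['contact_force']);plates(a)
E
```

```text
[0.50381466 0.14075764 0.02555195] [ 4.79141299 -0.81740608 -0.39765018]
sq plate t [[-0.0981, -0.0976], [-0.0985, -0.0974]]
flat plate t [[-0.0984, -0.0979], [-0.0985, -0.0976]]
obl plate t [[-0.0982, -0.0949], [-0.0982, -0.0971]]
```

jog_arm([
  {"dx": -0.008, "dy": 0.001, "dz": 0, "ax": 0, "ay": 0, "az": 0, "gripper": -1},
  {"dx": -0.008, "dy": 0.001, "dz": 0, "ax": 0, "ay": 0, "az": 0, "gripper": -1},
])

```text
time: 33.7
eef_pos: [0.5027, 0.1408, 0.0255]
tcp_rot: [0.999, -0.052, 0.001, -0.0]
contact_force: [3.7, 0.2, -0.4]
opening: 0.401
finger_force: 80.5
```

jog_arm([
  {"dx": 0.015, "dy": -0.0015, "dz": 0, "ax": 0, "ay": 0, "az": 0, "gripper": -1},
  {"dx": 0.03, "dy": -0.003, "dz": 0, "ax": 0, "ay": 0, "az": 0, "gripper": -1},
  {"dx": 0.03, "dy": -0.003, "dz": 0, "ax": 0, "ay": 0, "az": 0, "gripper": 1},
  {"dx": 0.03, "dy": -0.003, "dz": 0, "ax": 0, "ay": 0, "az": 0, "gripper": 1},
  {"dx": 0.03, "dy": -0.003, "dz": 0, "ax": 0, "ay": 0, "az": 0, "gripper": 1},
  {"dx": 0.03, "dy": -0.003, "dz": 0, "ax": 0, "ay": 0, "az": 0, "gripper": 1},
  {"dx": 0.03, "dy": -0.003, "dz": 0, "ax": 0, "ay": 0, "az": 0, "gripper": 1},
])

```text
time: 34.4
eef_pos: [0.5053, 0.1405, 0.025]
tcp_rot: [0.999, -0.052, -0.0, 0.0]
contact_force: [-0.3, 0.0, -0.6]
opening: 1.001
finger_force: 0.0
```

jog_arm([
  {"dx": 0, "dy": 0, "dz": 0.2, "ax": 0, "ay": 0, "az": 0, "gripper": 1},
  {"dx": 0, "dy": 0, "dz": 0.5, "ax": 0, "ay": 0, "az": 0, "gripper": 1},
  {"dx": 0, "dy": 0, "dz": 1, "ax": 0, "ay": 0, "az": 0, "gripper": 1},
  {"dx": 0, "dy": 0, "dz": 1, "ax": 0, "ay": 0, "az": 0, "gripper": 1},
])

```text
time: 34.8
eef_pos: [0.5093, 0.1409, 0.1519]
tcp_rot: [0.999, -0.052, 0.006, -0.001]
contact_force: [1.5, 0.5, 0.6]
opening: 1.002
finger_force: 0.0
```

jog_arm([
  {"dx": 0, "dy": 1, "dz": 0.3, "ax": 0, "ay": 0, "az": 0, "gripper": 1},
  {"dx": 0, "dy": 1, "dz": 0.3, "ax": 0, "ay": 0, "az": 0, "gripper": 1},
  {"dx": 0, "dy": 1, "dz": 0.3, "ax": 0, "ay": 0, "az": 0, "gripper": 1},
  {"dx": 0, "dy": 1, "dz": 0.3, "ax": 0, "ay": 0, "az": 0, "gripper": 1},
  {"dx": 0, "dy": 1, "dz": 0.3, "ax": 0, "ay": 0, "az": 0, "gripper": 1},
])

```text
time: 35.3
eef_pos: [0.5051, 0.2605, 0.1806]
tcp_rot: [0.999, -0.052, -0.0, 0.0]
contact_force: [-0.1, -0.3, -0.9]
opening: 1.001
finger_force: 0.0
```

```bash
python3 - <<'E'
from h import *
a=shot('top');b=shot('scene');s=get_state();print(s['eef_pos'],s['time']);plates(a)
Pa=cloud(a)
tops=dict(sq=(.12,.0625+.008,.0675),flat=(0,.064,.061),obl=(-.12,.0675,.0645))
lat0=-(O@V)+.0733
for n,(c,zb,zt) in tops.items():
    p=O+U*(-.0985-.036)+V*(lat0+c)
    for nm,d in(('t',a),('s',b)):
        u,v=proj(d,[*p,zb]);k,m=brass(d,(int(u)-8,int(v)-8,int(u)+9,int(v)+9))
        w=world(d,*m,zb)[:2] if m else None
        print(n,nm,'brass',k,'offset from expected mm',((w-p)*1000).round(1) if m else None)
    # mouth gap: bell region top height along axis in front of the plate
    q=Pa[(Pa[...,2]>.05)&(Pa[...,2]<.1)];t=(q[:,:2]-O)@U+.0985;l=(q[:,:2]-O)@V-lat0-c
    for t0 in np.arange(-.028,.004,.004):
        k=(abs(l)<.008)&(t>t0)&(t<t0+.004); print('  ',t0.round(3),np.median(q[k][:,2]).round(4) if k.any() else None,end='')
    print()
# bystanders vs first estimates
m=((Pa[...,2]>.012)&(Pa[...,2]<.075)&(Pa[...,0]<.9)&(Pa[...,0]>.3)&(abs(Pa[...,1])<.5)).astype(np.uint8)
nn,l,st,c=cv2.connectedComponentsWithStats(m)
for i in range(1,nn):
    if st[i,4]>100: print(st[i],Pa[l==i].mean(0).round(3))
E
```

```text
[0.50496015 0.25942584 0.1800111 ] 35.4
sq plate t [[-0.0981, -0.0974], [-0.0986, -0.0975]]
flat plate t [[-0.0985, -0.0981], [-0.0986, -0.0975]]
obl plate t [[-0.0981, -0.0936], [-0.098, -0.096]]
sq t brass 5 offset from expected mm [-0.1  8.3]
sq s brass 5 offset from expected mm [ 3.7 -7.5]
   -0.028 0.0696   -0.024 0.0676   -0.02 0.0703   -0.016 0.0707   -0.012 0.0732   -0.008 0.0738   -0.004 0.0669   0.0 0.0822
flat t brass 2 offset from expected mm [-0.7  0. ]
flat s brass 7 offset from expected mm [ 4.4 -7.7]
   -0.028 0.062   -0.024 0.0629   -0.02 0.062   -0.016 0.0626   -0.012 0.067   -0.008 0.0687   -0.004 0.0668   0.0 0.0833
obl t brass 2 offset from expected mm [-0.7  0.8]
obl s brass 7 offset from expected mm [ 4.1 -6.9]
   -0.028 0.0671   -0.024 0.0666   -0.02 0.0667   -0.016 0.0678   -0.012 0.07   -0.008 0.0715   -0.004 0.0659   0.0 0.0843
[111  64  58  31 453] [0.837 0.362 0.044]
[129 117  25  24 182] [0.697 0.361 0.049]
[ 199  116  132   43 3380] [0.684 0.004 0.05 ]
[375 120  22  22 160] [ 0.693 -0.357  0.046]
[417 135  11  24 125] [ 0.665 -0.49   0.018]
[204 151  36  70 944] [0.537 0.136 0.065]
[ 244  156   35   63 1090] [0.533 0.02  0.062]
[ 284  159   35   67 1010] [ 0.517 -0.099  0.064]
[177 203  17  32 285] [0.436 0.242 0.022]
[353 256  31   9 173] [ 0.311 -0.31   0.032]
```

```bash
python3 -c "
from plant import job
print(job.sign_off())"
```

```text
the job is handed in; nothing more can be done
None
```

All three handles (flat, oblong and square) are locked on their matching stubs, all three pans are drawn out to their stops with no bystander touched that I could see, and the job was handed in at about 35 s; no verdict came back.

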